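# Dock the dried dental models and aim the inspection lamp

### The job

Unload the drying rack: lift every model carrier off its hook and slide it from the front under the lips of a free pocket of the inspection station until it is fully home against the stop, one carrier to a pocket, and let go of it. Once all are home, set the station's lamp for inspection: swivel it so that its face looks squarely at the row of pockets, its grip bar parallel to the row, and tilt it so that it leans 30 degrees from upright towards them. Do not push the can, bottle, bowl or jar about.

Things in the scene. Friction and masses are not known exactly. Their poses are not given: they have to be found in the camera images.
- carrier1_mid (a point): Centre of a bare aluminium model carrier (may be absent), 50 mm above its underside and below its top; z up. Four equal carriers, 100 mm tall, about 0.3 kg: a flat base plate 80 (its x) x 60 (y) x 8 mm thick, with a square hoop rising from its middle, 40 mm wide over its outer sides (y). The same after a half turn about z. All start hanging by the hoop from the rack's hooks.
- carrier1: The same carrier as carrier1_mid, origin at the centre of its underside.
- pocket1 (a point): Home point of a pocket of the inspection station (dark plate with aluminium walls, fixed to the bench): a carrier fully home stands flat with the centre of its underside here. On the pocket floor, 10 mm above the bench; z up, +x into the pocket. Four equal pockets in a row, 80 mm apart along y. Each is an undercut channel along x, open to -x (towards the robot), floor plate reaching out to x = -125 mm.
- hook1 (a point): Hanging point of a hook of the fixed drying rack: underside of a carrier's top bar rests here, 113 mm above the bench, on an 8 mm round level rod along this point's x axis. To +x the rod ends 55 mm away in the rack's crossbar (12 mm thick, top 122 mm above the bench); to -x (towards the robot) it ends 37 mm away in an upturned tip whose top is 16 mm above this point. Four equal hooks in a row, 95 mm apart along y.
- carrier2_mid (a point): As carrier1_mid, for the second carrier (may be absent). Carrier's hoop: 12 mm thick (x), side bars 8 mm wide, top bar 12 mm high; its opening is 24 mm wide (y) and reaches from the base up to 88 mm above the underside. Can be gripped from above across the hoop's outer sides, near its top.
- carrier2: The same carrier as carrier2_mid, origin at the centre of its underside.
- pocket2 (a point): As pocket1, the next pocket. Each pocket: side walls 64 mm apart (2 mm play each side of a carrier); over each wall a lip reaches 7 mm inwards (50 mm gap between the lips), lips' underside 12 mm and top 18 mm above the floor. Walls and lips begin at x = -35 mm, wall ends are rounded and reach to -43 mm.
- hook2 (a point): Hanging point of a hook of the fixed drying rack: as hook1, the second hook.
- carrier3_mid (a point): As carrier1_mid, for the third carrier (may be absent). On each carrier's base two small cream stone tooth models, up to 32 mm above the underside, stand before and behind the hoop. Hanging, its underside is 25 mm over the bench and the hook's rod passes through the hoop along x.
- carrier3: The same carrier as carrier3_mid, origin at the centre of its underside.
- pocket3 (a point): As pocket1, the third pocket. Each pocket ends in a stop at x = +40 mm, 18 mm tall, which the front edge of a carrier's base meets when it is fully home.
- hook3 (a point): Hanging point of a hook of the fixed drying rack: as hook1, the third hook.
- carrier4_mid (a point): As carrier1_mid, for the fourth carrier (may be absent).
- carrier4: The same carrier as carrier4_mid, origin at the centre of its underside.
- pocket4 (a point): As pocket1, the pocket at the row's +y end.
- hook4 (a point): Hanging point of a hook of the fixed drying rack: as hook1, the hook nearest the station.
- lamp_pivot (a point): Point of the station's lamp (behind the middle of the row of pockets) where the vertical swivel axis crosses the level tilt axis, 50 mm above the bench; does not move. Its axes are the station's, as the pockets': z up, -x towards the pockets and the robot.
- lamp_bar (a point): Centre of the steel grip bar (12 mm diameter, 116 mm long, its middle 80 mm free to grip from above) above the lamp's white panel (120 mm wide, 12 mm thick, upper edge 20 mm below the bar's centre line). 100 mm from lamp_pivot, straight above it at tilt 0. Its y runs along the bar, z from pivot to bar; the panel's shining face looks to -x.
- lamp_swivel (a joint): Swivel of the lamp about the vertical, rad, counter-clockwise from above positive, -1.2 to 1.2. 0: its face looks squarely at the row of pockets (bar parallel to the row). Stays where it is left (friction 0.25 Nm).
- lamp_tilt (a joint): Tilt of the lamp panel, rad, -0.6 to 1.0. 0: upright; positive: leaning to the side its face looks to, so towards the pockets at swivel 0. Bar centre = lamp_pivot + Rz(swivel)(-100 sin t, 0, 100 cos t) mm in the station's axes. Stays where it is left (friction 0.35 Nm).
- spray: Bystander: upright spray can, 64 mm diameter, 190 mm tall, origin under its centre.
- flask: Bystander: upright white plastic bottle, 60 mm diameter, 150 mm tall, origin under its centre.
- bowl: Bystander: dark rubber mixing bowl, 100 mm diameter, 45 mm tall, origin under its centre.
- jar: Bystander: squat closed jar, 68 mm diameter, 70 mm tall, origin under its centre.
Things that resemble listed ones, but are neither listed nor needed, are in the scene too. Leave any orange or red look-alike of the carrier4 alone.

How it is judged:
By the outcome, as a careful person would: the job done as asked, in the order asked, and still so for the second after the job is handed in, with the robot touching nothing.
Of carrier1, carrier2, carrier3, carrier4 only 3 to 4 are there at a start; the rules pass over those that are not, and their reading is None.
At some moment in a run one of carrier1, carrier2, carrier3, carrier4 may be knocked a few centimetres aside while the robot is not near it.
Once in a run the grip may slacken for a moment while it holds something.
It also fails if it takes over 208 s, if anything falls off the work surface, if the arm or the gripper's body presses on something with over 40 N, if the wrist force passes 120 N, or if a joint passes its speed limit or range.

### The arm

A 6-joint arm with a two-finger parallel gripper is mounted at the origin on the work surface. World frame = base frame: x ahead of the robot, y to its left, z up, the work surface at z = 0. Lengths are in m, angles in rad, forces in N, time in s.
With the tool pointing down it reaches from about 0.375 to 0.9 m from the base axis. Payload 3.1 kg.
Tool frame: the origin (TCP) lies midway between the tips of the shut fingers; the grasp point (between the pads) lies 19 mm behind it; z points along the fingers, y is the line along which they close (so a half turn about z gives the same grasp; the last joint's range is limited). The gripper opens to 85 mm and grips with 20 to 120 N. Pads are 22 mm wide; open, the fingers measure 114 mm over their backs; the gripper's body (76 mm by 85 mm) begins 54 mm behind the grasp point. The pads swing forward as they close: fully open they stand 13 mm farther back than shut.
Start: joints at [-1.335, 0.527, 1.433, -0, 1.181, -0.178], TCP at [0.252, -0.572, 0.231] pointing down, gripper open.
Joint ranges: [-3.08, 3.08], [-0.75, 2.2], [0.22, 2.44], [-1.43, 4.57], [0, 2.65], [-2.85, 2.85]. Speed limits (rad/s): [2.79, 2.79, 3.14, 3.14, 3.14, 3.14].

### API

Orientations are given as a unit quaternion [x, y, z, w].
In Python, from station import manip gives the robot as it stands.
- The arm moves only by the tool step_arm, never from a script. Its argument "targets" is text: rows parted by semicolons, each of 4 numbers parted by spaces: the shift along the tool's x, y, z in mm, then the turn about the tool's z in degrees. A call has 1 to 12 rows; each row is the pose to reach, as a shift and turn from the pose commanded when the call began, along the tool's axes at that moment; what a row does not reach only later rows make up. A row lasts 1/10 s, in which the tool goes at most 50 mm and 8.59 degrees, less where a joint would pass 70% of its speed; a pose out of reach is approached as far as the arm can. A call with a gripper value outside its range is refused whole. "gripper" is the closure, from 0 (fully open) to 1 (shut), set as the call begins (left out, the last holds). The fingers move at their own pace and stop on an object; "squeeze" is the grip in N (left out, the last holds). Time passes only in rows, so rows that repeat a pose let the fingers close. It gives the time, the measured TCP pose, the force, the opening and the grip force at its end, in the units of the state.
- manip.sense(): the state, without advancing time (a new reading comes with each control period).
- manip.snapshot(name): name is "side" or "top" or "wrist"; returns the picture (400x640x3 uint8, red, green, blue); there is no depth.
- manip.get_calibration(name): a dict with "fov_y" (degrees; the focal length in pixels is half the picture's height over the tangent of half this angle, whatever the lens; pixels are square), "cx", "cy" (the principal point, pixels), "extrinsics" (4x4, takes a point from camera to world coordinates); the wrist camera has in their place "tool_from_camera" (4x4, takes a point from camera to tool coordinates, whose origin is the TCP and whose axes are the flange's). Camera axes: x right, y down, z forward; pixel columns grow to the right and rows downward; lengths in m; the calibration is good to about 2 mm. The wrist camera is an equidistant fisheye: a pixel r from the principal point sees the ray r / f radians off the axis. A picture is of the moment at which its call begins: read the wrist's pose just before it. get_calibration takes no time and is no camera call.
- manip.sign_off(): hands the job in; it is judged then, once.
Trained networks look in the newest picture that a camera, given by its name, has taken for a name from the list of things; names that differ only in an ending like _2 or _b are one class to them, and where a whole thing is asked for, a point or a joint stands for the part that bears it (a point fixed in the world has none). Each returns a list of dicts, best first, with "p" (0 to 1); they miss things now and then, are a little off and sometimes report something else, mostly with a low value. They report only what shows in the picture. A call takes as long as a camera call. They do not tell look-alikes from the thing itself.
- manip.recognise(camera, query): "position" ([column, row] in pixels, amid what is visible of it).
- manip.masks_of(camera, query): "pixels" (400x640 bool, what is visible of it) and "position" ([column, row] in pixels, amid what is visible of it).
- manip.mark_of(camera, query): "position" ([column, row] in pixels: a listed point, or the origin of a listed thing).
The state is a dict: "t": time; "q": joint angles; "qd": joint speeds; "tau": joint torques, N m; "tcp_pos": TCP position; "tool_rot": TCP orientation; "force": force on the tool from outside, world axes, zero at the start; "ft_torque": the same for the moment, N m; "finger_gap": opening from 0.0 (shut) to 1.0 (fully open); "gripper_force": force on a finger pad.
Only numpy, scipy, OpenCV 4.12 (cv2) and the standard library are available. Lean on these libraries where they do the work, as an engineer would, in place of code of your own. Each camera call takes 0.05 s, during which the arm holds its last target. There are 200 camera calls.

## Working session

There is one attempt and no reset: what is moved stays moved. The work goes in short steps, Python scripts to look and compute and a tool call to move; the robot and the scene stay as the last step left them, time stands still between calls to the robot, and variables do not carry over. Pictures are saved under pics/ and viewed, at most 14 in all, crops included, and the job is handed in when it is done.

Besides the shell and the picture viewer there is one more tool, called after "Request:" by a JSON object that holds its "api" and its "payload". step_arm: Moves the arm, as the interface text tells. Its arguments: {"type":"object","properties":{"targets":{"type":"string"},"gripper":{"type":"number"},"squeeze":{"type":"number"}},"required":["targets"]}

```bash
mkdir -p pics; ls; python3 - <<'E'
from station import manip
import cv2,numpy as np
s=manip.sense();print({k:np.round(v,3).tolist() for k,v in s.items()})
for n in("side","top"):
    im=manip.snapshot(n);cv2.imwrite(f"pics/{n}0.png",im[:,:,::-1]);c=manip.get_calibration(n);print(n,c)
    for q in("pocket1","pocket4","hook1","hook4","carrier1_mid","lamp_pivot","lamp_bar"):
        print(q,[(round(d["p"],2),np.round(d["position"]).tolist()) for d in manip.mark_of(n,q)])
print(manip.get_calibration("wrist"))
E
```

```text
pics
{'t': 0.0, 'q': [-1.335, 0.528, 1.434, 0.0, 1.181, -0.179], 'qd': [-0.0, -0.0, -0.0, 0.001, -0.002, 0.0], 'tau': [-0.0, -44.235, -17.803, -0.0, 0.008, 0.0], 'tcp_pos': [0.252, -0.571, 0.23], 'tool_rot': [0.979, 0.206, -0.0, -0.001], 'force': [-0.257, 0.456, 0.326], 'ft_torque': [-0.017, 0.005, -0.013], 'gripper_force': 0.0, 'finger_gap': 1.001}
side {'fov_y': 46.400851850310374, 'cx': 325.99157948559423, 'cy': 201.93470570725123, 'extrinsics': array([[-0.92705694, -0.17196229,  0.33315822,  0.14040751],
       [-0.37432775,  0.47448551, -0.79670712,  1.00970041],
       [-0.02107516, -0.86330323, -0.50424534,  0.72780603],
       [ 0.        ,  0.        ,  0.        ,  1.        ]])}
pocket1 [(0.78, [314.0, 252.0]), (0.72, [292.0, 293.0]), (0.7, [305.0, 271.0]), (0.6, [322.0, 237.0])]
pocket4 [(0.78, [314.0, 252.0]), (0.72, [292.0, 293.0]), (0.7, [305.0, 271.0]), (0.6, [322.0, 237.0])]
hook1 [(0.96, [376.0, 139.0]), (0.82, [344.0, 176.0]), (0.59, [368.0, 149.0]), (0.59, [356.0, 162.0])]
hook4 [(0.96, [376.0, 139.0]), (0.82, [344.0, 176.0]), (0.59, [368.0, 149.0]), (0.59, [356.0
[... 825 characters left out ...]
0]), (0.77, [418.0, 188.0]), (0.68, [362.0, 183.0]), (0.62, [449.0, 188.0]), (0.47, [362.0, 188.0])]
carrier1_mid []
lamp_pivot [(0.92, [273.0, 162.0]), (0.6, [250.0, 194.0]), (0.37, [390.0, 187.0]), (0.26, [446.0, 188.0]), (0.19, [234.0, 152.0])]
lamp_bar []
{'fov_y': 65.70646984690485, 'cx': 319.2319932500214, 'cy': 196.5511529899256, 'tool_from_camera': array([[ 5.11811498e-04, -9.50987337e-01, -3.09229403e-01,
         7.92204670e-02],
       [ 9.99999661e-01,  2.87112932e-04,  7.72147020e-04,
        -1.08790908e-03],
       [-6.45518277e-04, -3.09229693e-01,  9.50987161e-01,
        -1.42732750e-01],
       [ 0.00000000e+00,  0.00000000e+00,  0.00000000e+00,
         1.00000000e+00]])}
```

```bash
python3 - <<'E'
import cv2
a=cv2.imread("pics/side0.png");b=cv2.imread("pics/top0.png")
cv2.imwrite("pics/s1.png",cv2.resize(a[90:340,200:480],None,fx=2.4,fy=2.4,interpolation=2))
cv2.imwrite("pics/t1.png",cv2.resize(b[100:270,190:490],None,fx=2.6,fy=2.6,interpolation=2))
E
```

```text
(no output)
```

View pics/s1.png

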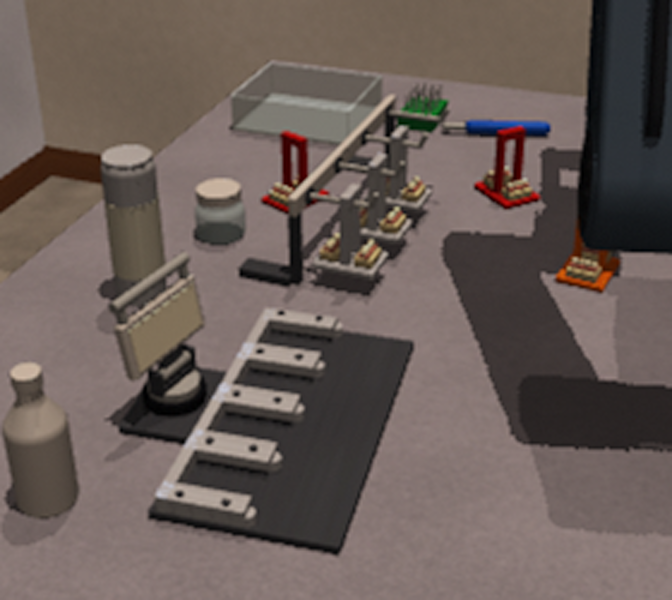

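View pics/t1.png

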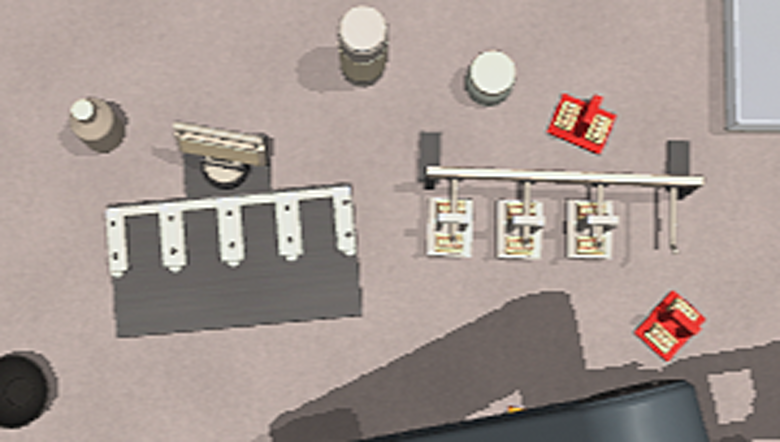

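The scene shows three bare carriers, on the hooks at top-view columns ~362, 390 and 418. The hook at column 449 is empty. The red and orange ones stand on the bench and are look-alikes to leave alone. All four pockets are free, and the lamp is swivelled and leaning away.

```bash
cat > h.py <<'E'
import numpy as np,cv2
from station import manip
from scipy.spatial.transform import Rotation as R
from scipy.optimize import least_squares
def cam(n):
    c=manip.get_calibration(n);return c
def tool_T(s):
    T=np.eye(4);T[:3,:3]=R.from_quat(s["tool_rot"]).as_matrix();T[:3,3]=s["tcp_pos"];return T
def proj(n,P,T=None):
    c=cam(n);f=200/np.tan(np.radians(c["fov_y"]/2))
    E=c["extrinsics"] if n!="wrist" else T@c["tool_from_camera"]
    p=(np.atleast_2d(P)-E[:3,3])@E[:3,:3]
    if n=="wrist":
        rr=np.hypot(p[:,0],p[:,1]);th=np.arctan2(rr,p[:,2]);k=f*th/np.maximum(rr,1e-9)
    else:k=f/p[:,2]
    return np.c_[c["cx"]+k*p[:,0],c["cy"]+k*p[:,1]]
def unproj(n,uv,z,T=None):
    c=cam(n);f=200/np.tan(np.radians(c["fov_y"]/2))
    E=c["extrinsics"] if n!="wrist" else T@c["tool_from_camera"]
    d=(np.asarray(uv,float)-[c["cx"],c["cy"]])/f
    if n=="wrist":
        t=np.linalg.norm(d);v=np.r_[d/t*np.sin(t),np.cos(t)] if t>0 else np.array([0,0,1.])
    else:v=np.r_[d,1]
    v=E[:3,:3]@v;return E[:3,3]+v*(z-E[2,3])/v[2]
def row(par,pitch,z):  # index 1..4 along +y, par=x,y of row centre,yaw
    x,y,a=par;k=(np.arange(4)-1.5)*pitch
    return np.c_[x-np.sin(a)*k,y+np.cos(a)*k,np.full(4,z)]
def fitrow(obs,pitch,z,x0,ts=None):
    # obs: list of (cam,uv 4x2 with nan,T)
    def f(p):
        return np.concatenate([((proj(n,row(p,pitch,z),T)-uv)[~np.isnan(uv[:,0])]).ravel() for n,uv,T in obs])
    r=least_squares(f,x0,loss="soft_l1");return r.x,f(r.x).round(1)
def move(s,goal,yaw=None):
    """shift in tool axes (mm) and turn (deg) from state to goal TCP; yaw = wanted world yaw of tool y axis (mod 180)"""
    T=tool_T(s);d=T[:3,:3].T@(np.asarray(goal)-T[:3,3])*1000
    t=None
    if yaw is not None:
        cur=np.arctan2(T[1,1],T[0,1]);t=-(np.degrees(yaw-cur)+90)%180-90
        t=-((np.degrees(yaw-cur)+90)%180-90)
    return d.round(1),None if t is None else round(t,1)
E
python3 - <<'E'
from h import *
st=np.array([[313,187],[289,192],[268,191],[247,194.]]);ss=np.array([[322,237],[314,252],[305,271],[292,293.]])
ht=np.array([[449,188],[418,188],[390,186],[362,183.]]);hs=np.array([[376,139],[368,149],[356,162],[344,176.]])
for nm,t,s,p,z in(("pocket",st,ss,.08,.01),("hook",ht,hs,.095,.113)):
    print(nm,[unproj("top",u,z).round(3).tolist() for u in t],[unproj("side",u,z).round(3).tolist() for u in s])
    for o in ([("top",t,None),("side",s,None)],[("top",t,None)],[("side",s,None)]):
        print(fitrow(o,p,z,[.5,0,0]))
print(unproj("top",[273,162],.05),unproj("side",[270,240],.05))
E
```

```text
pocket [[0.554, 0.041, 0.01], [0.535, 0.127, 0.01], [0.538, 0.203, 0.01], [0.526, 0.278, 0.01]] [[0.554, 0.054, 0.01], [0.548, 0.124, 0.01], [0.538, 0.203, 0.01], [0.533, 0.286, 0.01]]
(array([0.54240623, 0.164181  , 0.10527875]), array([-1. , -0.3,  0.8, -3.1, -0.4, -0. , -1.5, -0.9,  1. , -1.8,  0.3,
        0.3, -0.4,  0.3,  1.7, -0.3]))
(array([0.53965602, 0.16185758, 0.10775354]), array([-0.4,  0.4,  1.4, -2.4,  0.2,  0.8, -0.9, -0.1]))
(array([0.54380438, 0.16551287, 0.0993116 ]), array([ 0.6, -1.6, -0.3,  0.5, -1.2,  0.5,  0.6, -0.1]))
hook [[0.542, -0.421, 0.113], [0.541, -0.317, 0.113], [0.547, -0.223, 0.113], [0.556, -0.128, 0.113]] [[0.545, -0.41, 0.113], [0.546, -0.322, 0.113], [0.551, -0.217, 0.113], [0.553, -0.117, 0.113]]
(array([ 0.54827878, -0.2698497 , -0.049082  ]), array([-2.7,  0.1,  0.1, -1.5, -0. , -1.2, -0.1,  0.2,  1.4, -0.1, -0.5,
        0.6,  0.7, -0.7,  0.6, -1.7]))
(array([ 0.5462314 , -0.27100886, -0.05049005]), array([-2.3,  0.8,  0.5, -0.9,  0.3, -0.6,  0.2,  0.7]))
(array([ 0.54897824, -0.26535917, -0.03967204]), array([ 0.4,  0.3, -1.2,  1.1,  0.1, -0.1,  0.3, -1. ]))
[0.63668572 0.18252052 0.05      ] [0.65025999 0.1649215  0.05      ]
```

```bash
python3 - <<'E'
from h import *
print(move(manip.sense(),[.55,-.22,.31],np.pi/2-.049))
E
```

```text
(array([ 414.7, -202. ,  -78.7]), np.float64(26.6))
```

Request:
{"api": "step_arm", "payload": {"targets": "0 0 -50 0; 40 -20 -79 5; 85 -40 -79 11; 130 -62 -79 17; 175 -84 -79 22; 220 -107 -79 26.6; 265 -129 -79 26.6; 310 -151 -79 26.6; 355 -173 -79 26.6; 390 -190 -79 26.6; 415 -202 -79 26.6; 415 -202 -79 26.6", "gripper": 0.2}}

```text
t: 2.0
tcp_pos: [0.5523, -0.2166, 0.3103]
tool_rot: [1.0, -0.022, 0.001, -0.0]
force: [-0.1, -0.4, -0.2]
finger_gap: 0.797
gripper_force: 0.0
```

```bash
cat > look.py <<'E'
import sys
from h import *
def look(qs,save=None):
    s=manip.sense();T=tool_T(s);im=manip.snapshot("wrist")
    if save:cv2.imwrite(f"pics/{save}.png",im[:,:,::-1])
    out={}
    for q,z in qs:
        out[q]=[(round(float(d["p"]),2),np.round(d["position"],1).tolist(),unproj("wrist",d["position"],z,T).round(4).tolist()[:2]) for d in manip.mark_of("wrist",q)]
        print(q,*out[q],sep="\n  ")
    return s,T,out
E
python3 - <<'E'
from look import *
s,T,o=look([("hook1",.113),("carrier1_mid",.075),("carrier1",.025),("pocket1",.01)],"w1")
print(s["t"],s["tcp_pos"])
E
```

```text
hook1
  (0.93, [244.7, 169.9], [0.5567, -0.1303])
  (0.88, [330.2, 165.8], [0.5565, -0.2282])
  (0.83, [482.1, 168.2], [0.5489, -0.4173])
  (0.78, [410.2, 166.7], [0.5524, -0.3209])
carrier1_mid
  (0.15, [328.3, 170.4], [0.5424, -0.2266])
carrier1
  (0.76, [345.3, 302.2], [0.3003, -0.2494])
  (0.67, [260.4, 154.3], [0.5588, -0.1326])
  (0.64, [386.2, 47.8], [0.7022, -0.314])
  (0.62, [451.6, 224.2], [0.4366, -0.4229])
  (0.58, [391.5, 150.9], [0.556, -0.3187])
  (0.52, [411.5, 167.6], [0.5308, -0.3493])
pocket1
  (0.97, [64.2, 187.6], [0.5275, 0.2829])
  (0.95, [117.9, 169.3], [0.5514, 0.1286])
  (0.61, [156.2, 162.7], [0.556, 0.0461])
  (0.56, [91.4, 177.7], [0.5413, 0.1976])
2.0 [ 0.55226478 -0.21659942  0.31031735]
```

View pics/w1.png

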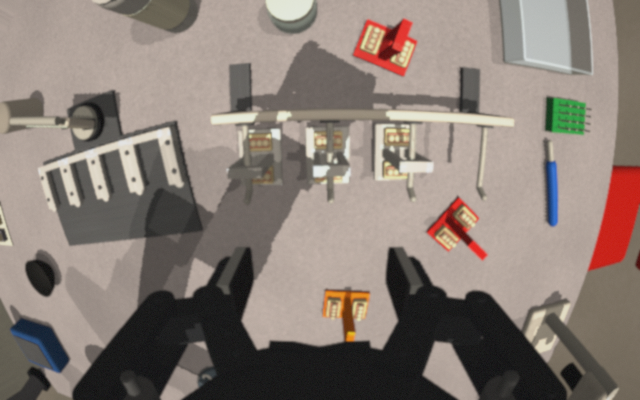

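```bash
python3 - <<'E'
from h import *
s=manip.sense();T=tool_T(s)
ht=np.array([[449,188],[418,188],[390,186],[362,183.]]);hs=np.array([[376,139],[368,149],[356,162],[344,176.]])
hw=np.array([[482.1,168.2],[410.2,166.7],[330.2,165.8],[244.7,169.9]])
p,r=fitrow([("top",ht,None),("side",hs,None),("wrist",hw,T)],.095,.113,[.55,-.27,-.04]);print(p,r);h=row(p,.095,.113);print(h)
print(fitrow([("wrist",hw,T)],.095,.113,[.55,-.27,-.04]))
print(np.degrees(np.arctan2(T[1,0],T[0,0])));print(move(s,[h[3,0],h[3,1],.20]))
E
```

```text
[ 0.55011624 -0.27775377 -0.03789314] [-0.3 -0.9  2.5 -2.2  2.3 -1.5  2.2  0.1  1.1 -1.1 -0.4 -0.5  1.1 -1.8
  1.5 -2.9 -1.2 -0.2 -0.2  0.3 -2.2  1.4  0.2 -1.1]
[[ 0.54471776 -0.42015148  0.113     ]
 [ 0.54831674 -0.32521967  0.113     ]
 [ 0.55191573 -0.23028787  0.113     ]
 [ 0.55551472 -0.13535607  0.113     ]]
(array([ 0.55014116, -0.2787083 , -0.03553698]), array([-0.5, -0.5,  0.6,  0.2, -1.3,  1.4,  1.1, -0.9]))
-2.92829848745808
(array([  1.6, -85.8, 110.3]), None)
```

Request:
{"api": "step_arm", "payload": {"targets": "0 -30 20 0; 0 -65 50 0; 0 -84 90 0; 0 -84 105 0.5; 0 -84 105 0.5; 0 -84 105 0.5", "gripper": 0.2}}

```text
t: 2.85
tcp_pos: [0.5547, -0.1373, 0.2058]
tool_rot: [1.0, -0.03, 0.0, 0.0]
force: [0.1, 0.3, 1.3]
finger_gap: 0.8
gripper_force: 0.0
```

```bash
python3 - <<'E'
from look import *
s,T,o=look([("hook1",.113),("carrier1_mid",.075)],"w2")
for d in manip.masks_of("wrist","carrier1")[:4]:
    y,x=np.nonzero(d["pixels"]);print(d["p"],d["position"],x.min(),x.max(),y.min(),y.max())
print(s["t"],s["tcp_pos"])
E
```

```text
hook1
  (0.89, [428.4, 194.8], [0.5531, -0.2277])
  (0.88, [519.5, 191.3], [0.5511, -0.3227])
  (0.82, [314.0, 199.8], [0.5545, -0.1324])
  (0.77, [580.5, 190.4], [0.5474, -0.413])
carrier1_mid
0.8 [473.4, 33.2] 429 518 2 73
0.78 [488.2, 173.0] 455 546 131 202
0.73 [319.9, 173.6] 285 344 136 211
0.67 [385.0, 335.0] 377 392 326 348
2.85 [ 0.55469534 -0.13733429  0.2058074 ]
```

View pics/w2.png

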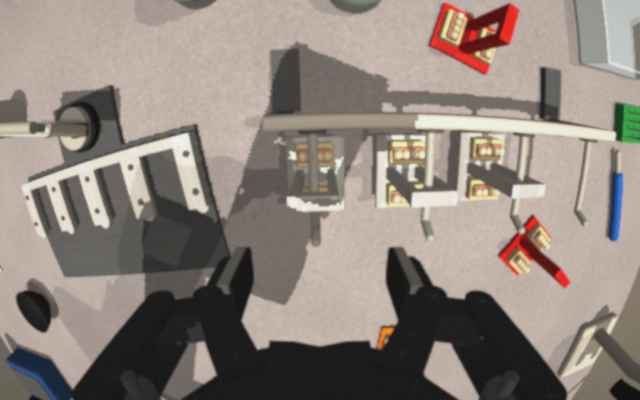

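Request:
{"api": "step_arm", "payload": {"targets": "0 -5 30 0; 0 -5 65 0; 0 -5 95 0; 0 -5 112 0; 0 -5 118 0; 0 -5 118 0; 0 -5 118 0"}}

```text
t: 3.75
tcp_pos: [0.5557, -0.1316, 0.0885]
tool_rot: [1.0, -0.029, 0.001, 0.0]
force: [0.9, -0.3, -0.2]
finger_gap: 0.796
gripper_force: 0.0
```

Request:
{"api": "step_arm", "payload": {"targets": "0 0 0 0; 0 0 0 0; 0 0 0 0; 0 0 0 0; 0 0 0 0; 0 0 0 0; 0 0 0 0", "gripper": 0.7, "squeeze": 60}}

```text
t: 4.45
tcp_pos: [0.5558, -0.1315, 0.0888]
tool_rot: [1.0, -0.029, 0.001, 0.001]
force: [-0.6, -0.6, 6.0]
finger_gap: 0.457
gripper_force: 59.9
```

Request:
{"api": "step_arm", "payload": {"targets": "0 0 -8 0; 0 0 -18 0; 0 0 -26 0; 0 0 -26 0; -15 0 -27 0; -40 0 -27 0; -70 0 -27 0; -100 0 -27 0; -115 0 -35 0; -115 0 -70 0; -115 0 -100 0; -115 0 -100 0", "gripper": 0.8}}

```text
t: 5.65
tcp_pos: [0.4435, -0.1262, 0.1914]
tool_rot: [1.0, -0.029, 0.005, 0.003]
force: [1.5, 0.1, -3.0]
finger_gap: 0.455
gripper_force: 62.3
```

```bash
python3 - <<'E'
from look import *
s,T,o=look([("pocket1",.01),("carrier1",.105)],"w3")
print(s["t"],s["tcp_pos"])
E
```

```text
pocket1
  (0.95, [105.0, 105.6], [0.5507, 0.1295])
  (0.69, [160.2, 89.6], [0.5551, 0.0459])
  (0.65, [65.3, 125.4], [0.5387, 0.2082])
carrier1
  (0.95, [493.3, 69.5], [0.5482, -0.2735])
  (0.9, [418.5, 287.7], [0.3551, -0.2126])
  (0.86, [319.6, 211.4], [0.4364, -0.1257])
  (0.71, [411.8, 71.1], [0.5428, -0.201])
  (0.46, [105.2, 107.8], [0.54, 0.054])
5.65 [ 0.4434606  -0.12618079  0.19142946]
```

View pics/w3.png

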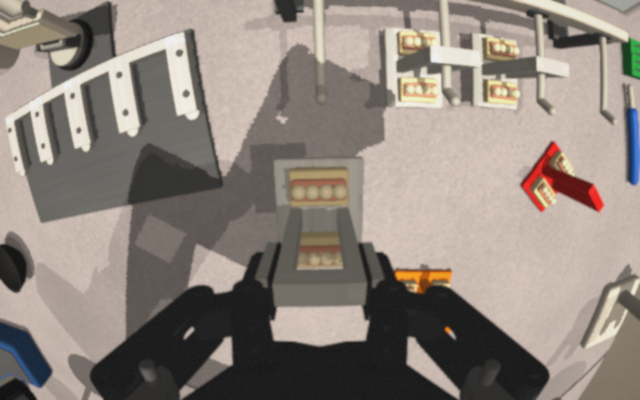

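Request:
{"api": "step_arm", "payload": {"targets": "-5 -15 0 0; -10 -50 0 -2; -15 -95 0 -4; -20 -140 0 -6; -25 -185 0 -8; -30 -230 0 -9.4; -35 -275 0 -9.4; -40 -320 0 -9.4; -44 -360 0 -9.4; -44 -385 10 -9.4; -44 -398 30 -9.4; -44 -398 40 -9.4"}}

```text
t: 7.0
tcp_pos: [0.4166, 0.2773, 0.1448]
tool_rot: [0.999, 0.055, -0.002, 0.0]
force: [-0.7, -1.1, -4.4]
finger_gap: 0.457
gripper_force: 62.5
```

```bash
python3 - <<'E'
from look import *
s,T,o=look([("pocket1",.01),("carrier1",.087),("lamp_pivot",.05)],"w4")
print(s["t"],s["tcp_pos"],np.degrees(np.arctan2(T[1,0],T[0,0])))
E
```

```text
pocket1
  (0.91, [487.1, 73.4], [0.5469, 0.1292])
  (0.84, [325.1, 62.9], [0.5273, 0.2851])
  (0.69, [549.1, 84.2], [0.5574, 0.0459])
  (0.69, [412.7, 63.8], [0.5388, 0.2069])
carrier1
  (0.9, [608.0, 292.8], [0.3444, -0.0884])
  (0.55, [319.9, 212.8], [0.4181, 0.2778])
lamp_pivot
7.0 [0.41656666 0.27728564 0.14479327] 6.258656384840826
```

View pics/w4.png

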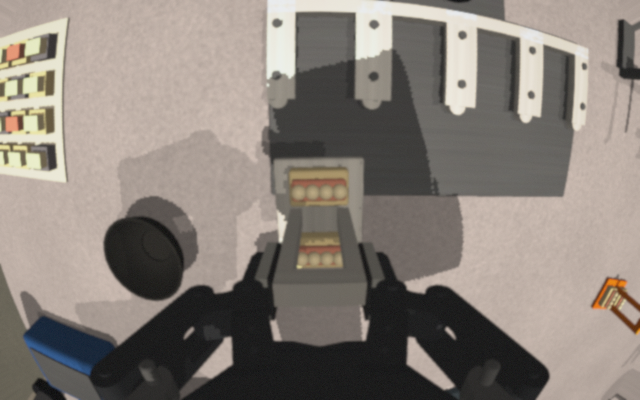

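```bash
python3 - <<'E'
from look import *
s=manip.sense();T=tool_T(s)
A=[(277,23),(374,22),(462,35),(532,50)];B=[(277,76),(374,76),(461,84),(530,95)]
a=np.array([unproj("wrist",u,.028,T) for u in A]);b=np.array([unproj("wrist",u,.028,T) for u in B])
print(a[:,:2].round(4),b[:,:2].round(4));d=a-b;print(np.arctan2(d[:,1],d[:,0]),np.linalg.norm(d,axis=1))
for m in(a,b):
    e=m[:-1]-m[1:];print(np.arctan2(-e[:,0],e[:,1]),np.linalg.norm(e,axis=1))
uv=np.array([[549.1,84.2],[487.1,73.4],[412.7,63.8],[325.1,62.9]])
p,r=fitrow([("wrist",uv,T)],.08,.01,[.54,.165,.11]);print(p,r,row(p,.08,.01))
# base plate front corners of held carrier
g=cv2.imread("pics/w4.png")
cv2.imwrite("pics/c4.png",cv2.resize(g[0:300,220:420],None,fx=2,fy=2,interpolation=cv2.INTER_CUBIC))
E
```

```text
[[0.5586 0.3258]
 [0.5687 0.2458]
 [0.5745 0.1653]
 [0.583  0.0847]] [[0.5126 0.3209]
 [0.5216 0.2408]
 [0.5293 0.1612]
 [0.5372 0.0813]]
[0.1060053  0.10584332 0.09054122 0.07360808] [0.04622399 0.04735254 0.04546004 0.04593632]
[0.12545845 0.07296604 0.10465987] [0.0806307  0.08068997 0.08106015]
[0.11146225 0.09640575 0.09894626] [0.08060898 0.07995431 0.08027709]
[0.54416018 0.16339495 0.11889672] [-1.9 -0.4  1.2  0.   0.2  1.4 -0.3 -0.6] [[0.55839419 0.04424213 0.01      ]
 [0.54890485 0.12367734 0.01      ]
 [0.53941551 0.20311255 0.01      ]
 [0.52992617 0.28254776 0.01      ]]
```

View pics/c4.png

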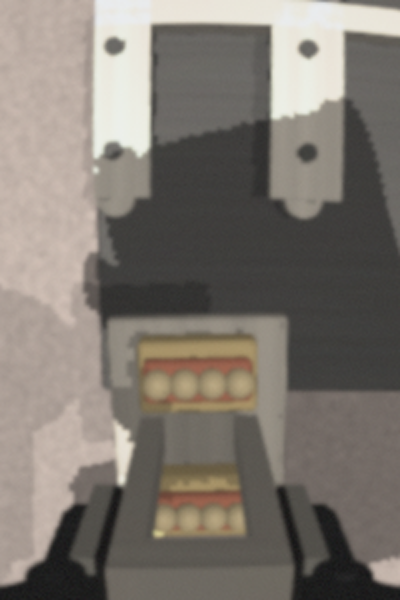

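```bash
cat >> look.py <<'E'
def pocketmove(P,a,cx_off,cy_off,back,under):
    """tool shift to put held carrier at 'back' m before pocket P; carrier centre = TCP + (cx_off,cy_off) tool mm"""
    s=manip.sense();T=tool_T(s)
    fwd=np.array([np.cos(a),np.sin(a)]);ty=np.array([np.sin(a),-np.cos(a)])
    c=np.array(P[:2])-back*fwd
    tcp=c-(cx_off*fwd+cy_off*ty)/1000
    return s,move(s,[tcp[0],tcp[1],under+.0635],np.pi/2+a)
E
python3 - <<'E'
from look import *
s=manip.sense();T=tool_T(s)
e=[unproj("wrist",(220+u/2,158.5),s["tcp_pos"][2]-.0635+.008,T) for u in(108,287)]
for q in e: print((np.linalg.inv(T)@np.r_[q,1])[:3].round(4))
print(s["tcp_pos"])
for b in(.1,.0):print(pocketmove([.530,.2822],.104,0,0,b,.0125)[1])
E
```

```text
[ 0.0407 -0.0305  0.0554]
[0.0407 0.0281 0.0554]
[0.41812089 0.27489822 0.14661582]
(array([12.2,  4.3, 70.6]), np.float64(0.1))
(array([112.2,   4.5,  70.3]), np.float64(0.1))
```

Request:
{"api": "step_arm", "payload": {"targets": "6 2 15 0; 12 4 35 0; 12 4 43 0; 12 4 43 0; 12 4 43 0; 12 4 43 0"}}

```text
t: 7.8
tcp_pos: [0.4318, 0.273, 0.1052]
tool_rot: [0.999, 0.053, 0.001, -0.0]
force: [0.1, 0.6, -4.0]
finger_gap: 0.459
gripper_force: 62.3
```

```bash
cat >> look.py <<'E'
SC=[(-.0145,0),(.0325,0)]
def screws(P1,a,T,im,name=None):
    """refine the wall screws (5 walls x 2) from the picture; P1=row centre"""
    g=cv2.GaussianBlur(cv2.cvtColor(im,cv2.COLOR_RGB2GRAY),(3,3),0).astype(float)
    f=np.array([np.cos(a),np.sin(a)]);l=np.array([-np.sin(a),np.cos(a)])
    out=[]
    for k in range(5):
        for sx,_ in SC:
            w=np.array(P1)+f*sx+l*(k-2)*.08
            u,v=proj("wrist",[[w[0],w[1],.028]],T)[0]
            if not(10<u<630 and 10<v<390):continue
            u0,v0=int(round(u)),int(round(v));r=8
            p=g[v0-r:v0+r+1,u0-r:u0+r+1]
            bh=cv2.morphologyEx(p.astype(np.uint8),cv2.MORPH_BLACKHAT,np.ones((9,9),np.uint8)).astype(float)
            bh[bh<.5*bh.max()]=0
            n,lab,st,ce=cv2.connectedComponentsWithStats((bh>0).astype(np.uint8))
            if n<2:continue
            i=1+np.argmin(np.hypot(ce[1:,0]-r,ce[1:,1]-r));m=lab==i
            yy,xx=np.nonzero(m);wt=bh[m]
            uu,vv=u0-r+(xx*wt).sum()/wt.sum(),v0-r+(yy*wt).sum()/wt.sum()
            q=unproj("wrist",(uu,vv),.028,T)
            out.append((k,sx,round(uu,1),round(vv,1),*q[:2].round(4),int(bh.max()),len(yy)))
    return out
E
python3 - <<'E'
from look import *
s=manip.sense();T=tool_T(s);im=manip.snapshot("wrist");cv2.imwrite("pics/w5.png",im[:,:,::-1])
print(s["tcp_pos"],np.arctan2(T[1,0],T[0,0]))
for d in screws([.5435,.1655],.107,T,im):print(*d)
print([(d["p"],unproj("wrist",d["position"],.01,T).round(4)) for d in manip.mark_of("wrist","pocket1")])
s2=manip.sense();print(s2["tcp_pos"])
g=im[:,:,::-1];cv2.imwrite("pics/c5.png",cv2.resize(g[0:290,200:620],None,fx=1.9,fy=1.9,interpolation=cv2.INTER_CUBIC))
E
```

```text
[0.43182488 0.27297599 0.10519507] 0.10569266256653223
0 -0.0145 603.2 123.0 0.5446 0.0045 107 28
0 0.0325 605.9 78.2 0.5896 0.0091 102 29
1 -0.0145 550.7 112.0 0.5364 0.0847 121 49
1 0.0325 552.7 61.1 0.5812 0.0893 121 48
2 -0.0145 475.3 100.8 0.528 0.1646 104 64
2 0.0325 476.3 43.7 0.5727 0.1693 109 64
3 -0.0145 373.6 92.9 0.5196 0.2447 47 91
3 0.0325 374.3 31.2 0.5645 0.2491 97 87
4 -0.0145 260.5 92.6 0.5115 0.324 67 74
4 0.0325 260.5 30.9 0.5564 0.3286 81 92
[(0.82, array([0.5373, 0.2045, 0.01  ])), (0.75, array([0.5304, 0.2854, 0.01  ])), (0.61, array([0.5567, 0.0438, 0.01  ])), (0.57, array([0.5453, 0.13  , 0.01  ]))]
[0.43179014 0.27308432 0.10513516]
```

View pics/c5.png

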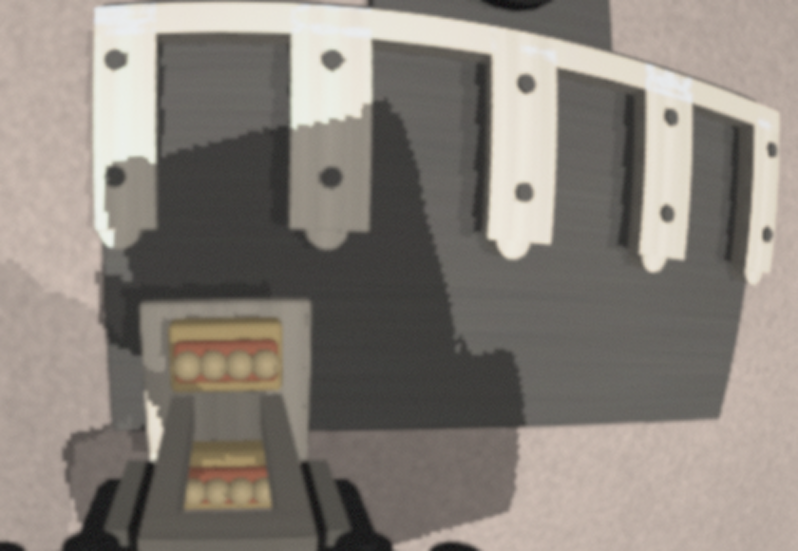

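Request:
{"api": "step_arm", "payload": {"targets": "0 -2 10 0; 0 -2 20 0; 0 -2 27 0; 0 -2 29.5 0; 0 -2 29.5 0; 4 -2 29.5 0; 10 -2 29.5 0; 17 -2 29.5 0; 24 -2 29.5 0; 31 -2 29.5 0; 38 -2 29.5 0; 38 -2 29.5 0"}}

```text
t: 9.1
tcp_pos: [0.471, 0.2792, 0.075]
tool_rot: [0.999, 0.053, 0.001, -0.0]
force: [0.2, -0.5, -3.1]
finger_gap: 0.456
gripper_force: 62.6
```

```bash
python3 - <<'E'
from look import *
s=manip.sense();T=tool_T(s);im=manip.snapshot("wrist");cv2.imwrite("pics/w6.png",im[:,:,::-1])
print(s["tcp_pos"],np.arctan2(T[1,0],T[0,0]),s["force"],s["finger_gap"])
for d in screws([.5436,.1665],.103,T,im):print(*d)
g=im[:,:,::-1];cv2.imwrite("pics/c6.png",cv2.resize(g[0:290,200:480],None,fx=2,fy=2,interpolation=cv2.INTER_CUBIC))
E
```

```text
[0.47104385 0.27916974 0.07498242] 0.10535489026973434 [ 0.22550352 -0.54285323 -3.09978346] 0.456393201779548
0 -0.0145 620.4 169.4 0.5445 0.0044 111 25
0 0.0325 626.9 121.9 0.5895 0.0088 95 28
1 -0.0145 569.5 164.5 0.5364 0.0847 128 51
1 0.0325 576.0 109.2 0.5811 0.0892 118 52
2 -0.0145 493.2 159.2 0.5281 0.1645 92 83
2 0.0325 498.1 94.1 0.5732 0.1694 69 70
3 -0.0145 383.4 155.4 0.5196 0.2446 40 126
3 0.0325 386.3 78.3 0.5677 0.2492 27 17
4 -0.0145 256.2 155.0 0.5113 0.3242 42 120
4 0.0325 254.0 77.8 0.5595 0.3293 57 13
```

View pics/c6.png

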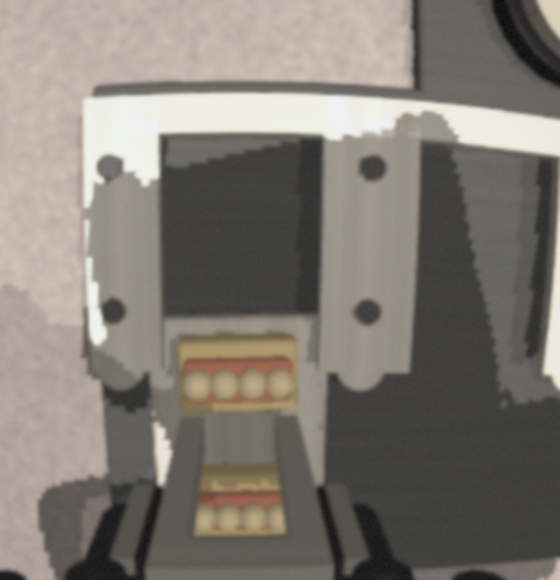

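Request:
{"api": "step_arm", "payload": {"targets": "8 0 0 0; 18 0 0 0; 28 0 0 0; 38 0 0 0; 46 0 0 0; 51 0 0 0; 54 0 0 0; 56 0 0 0; 58 0 0 0; 58 0 0 0"}}

```text
t: 10.15
tcp_pos: [0.5268, 0.2851, 0.0748]
tool_rot: [0.999, 0.053, 0.0, 0.0]
force: [-0.9, 0.5, -4.2]
finger_gap: 0.457
gripper_force: 62.5
```

Request:
{"api": "step_arm", "payload": {"targets": "1 0 0 0; 2 0 0 0; 3 0 0 0; 3 0 0 0; 3 0 0 0"}}

```text
t: 10.65
tcp_pos: [0.5296, 0.2853, 0.0748]
tool_rot: [0.999, 0.053, -0.0, 0.0]
force: [-0.2, -0.3, -3.9]
finger_gap: 0.462
gripper_force: 62.5
```

Request:
{"api": "step_arm", "payload": {"targets": "1 0 0 0; 2 0 0 0; 3 0 0 0; 4 0 0 0; 4 0 0 0"}}

```text
t: 11.15
tcp_pos: [0.5305, 0.2854, 0.0747]
tool_rot: [0.999, 0.053, -0.004, 0.0]
force: [-7.0, 0.2, 1.9]
finger_gap: 0.455
gripper_force: 63.2
```

Request:
{"api": "step_arm", "payload": {"targets": "0 0 1 0; 0 0 1.5 0; 0 0 1.5 0; 0 0 1.5 0"}}

```text
t: 11.55
tcp_pos: [0.5304, 0.2854, 0.0745]
tool_rot: [0.999, 0.053, -0.003, 0.001]
force: [-9.4, -2.0, 9.7]
finger_gap: 0.46
gripper_force: 64.1
```

Request:
{"api": "step_arm", "payload": {"targets": "0 0 0 0; 0 0 0 0; 0 0 0 0; 0 0 0 0; 0 0 -15 0; 0 0 -45 0; 0 0 -85 0; 0 0 -120 0; 0 0 -120 0; 0 0 -120 0", "gripper": 0.3}}

```text
t: 12.55
tcp_pos: [0.5343, 0.286, 0.1951]
tool_rot: [0.999, 0.053, 0.002, -0.0]
force: [0.2, -0.0, -0.0]
finger_gap: 0.7
gripper_force: 0.0
```

```bash
python3 - <<'E'
from look import *
s=manip.sense();T=tool_T(s);im=manip.snapshot("wrist");cv2.imwrite("pics/w7.png",im[:,:,::-1])
print(s["t"],s["tcp_pos"],np.arctan2(T[1,0],T[0,0]),s["force"],s["finger_gap"])
for d in manip.mark_of("wrist","carrier1"):print(d["p"],d["position"],unproj("wrist",d["position"],.01,T).round(4))
for d in manip.mark_of("wrist","carrier1_mid"):print(d["p"],d["position"],unproj("wrist",d["position"],.06,T).round(4))
for d in manip.mark_of("wrist","pocket1"):print(d["p"],d["position"],unproj("wrist",d["position"],.01,T).round(4))
E
```

```text
12.55 [0.53433541 0.28597246 0.19513063] 0.1059614610505582 [ 0.17101229 -0.00705027 -0.03844398] 0.7004606582600446
0.77 [630.0, 206.7] [ 0.5471 -0.2651  0.01  ]
0.74 [318.8, 174.3] [0.5327 0.2872 0.01  ]
0.57 [571.4, 328.3] [ 0.2891 -0.239   0.01  ]
0.78 [513.2, 177.8] [0.558  0.0438 0.01  ]
0.78 [394.5, 177.3] [0.5387 0.203  0.01  ]
0.3 [559.4, 22.4] [ 0.7775 -0.0017  0.01  ]
```

View pics/w7.png

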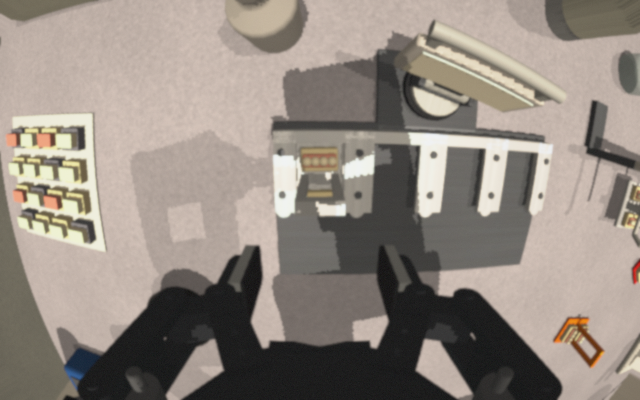

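Request:
{"api": "step_arm", "payload": {"targets": "-2 20 -5 0; -5 60 -10 0; -8 105 -10 0; -11 150 -10 2; -14 195 -10 4; -17 240 -10 6; -20 285 -10 8; -23 330 -10 9; -26 375 -10 9; -29 420 -10 9; -32 465 -10 9; -35 500 -10 9"}}

```text
t: 13.95
tcp_pos: [0.5512, -0.2177, 0.2019]
tool_rot: [1.0, -0.026, -0.001, -0.0]
force: [0.2, -0.3, 0.8]
finger_gap: 0.7
gripper_force: 0.0
```

Request:
{"api": "step_arm", "payload": {"targets": "0 12 5 0; 0 12 5 0; 0 12 5 0; 0 12 5 0", "gripper": 0.2}}

```text
t: 14.35
tcp_pos: [0.5508, -0.225, 0.1979]
tool_rot: [1.0, -0.025, -0.001, -0.001]
force: [-0.0, -0.3, -1.3]
finger_gap: 0.8
gripper_force: 0.0
```

```bash
cat > rack.py <<'E'
from look import *
s=manip.sense();T=tool_T(s);im=manip.snapshot("wrist");cv2.imwrite("pics/r.png",im[:,:,::-1])
print(s["t"],s["tcp_pos"],np.degrees(np.arctan2(T[1,0],T[0,0])))
for q,z in(("hook1",.113),("carrier1",.025)):
    print(q)
    for d in manip.mark_of("wrist",q):print(round(d["p"],2),np.round(d["position"],1),unproj("wrist",d["position"],z,T).round(4))
for d in manip.masks_of("wrist","carrier1"):
    y,x=np.nonzero(d["pixels"]);print(round(d["p"],2),np.round(d["position"]),x.min(),x.max(),y.min(),y.max(),im[d["pixels"]].mean(0).round())
g=im[:,:,::-1];cv2.imwrite("pics/rc.png",cv2.resize(g[90:270,200:440],None,fx=2.5,fy=2.5,interpolation=cv2.INTER_CUBIC))
E
python3 rack.py
```

```text
14.35 [ 0.55077945 -0.22498004  0.19788069] -2.8313116170287564
hook1
0.95 [529.4 192.7] [ 0.5499 -0.4162  0.113 ]
0.95 [203.7 202.7] [ 0.5548 -0.1298  0.113 ]
0.81 [325.  200.9] [ 0.5517 -0.2286  0.113 ]
0.61 [438.4 196.3] [ 0.551  -0.3211  0.113 ]
carrier1
0.93 [398.3  29.4] [ 0.7013 -0.3118  0.025 ]
0.92 [477.5 252.8] [ 0.4417 -0.4205  0.025 ]
0.73 [323.9 172.3] [ 0.5532 -0.229   0.025 ]
0.72 [ 21.7 202.3] [0.5404 0.2569 0.025 ]
0.65 [413.  166.4] [ 0.5559 -0.3251  0.025 ]
0.65 [348.5 346.4] [ 0.3027 -0.2532  0.025 ]
0.95 [348. 338.] 320 375 331 345 [183. 110.  40.]
0.82 [417. 172.] 382 471 130 204 [176. 167. 148.]
0.72 [322. 174.] 292 353 134 212 [136. 128. 114.]
0.67 [484. 256.] 447 523 220 303 [170.  89.  71.]
0.64 [400.  28.] 356 438 0 66 [189.  97.  78.]
0.63 [273.   5.] 251 299 0 12 [102. 104.  96.]
0.61 [ 12. 211.] 0 27 185 230 [163. 149. 122.]
0.6 [ 77. 199.] 0 171 93 270 [114. 111. 105.]
0.56 [336. 122.] 154 572 52 249 [154. 147. 134.]
```

View pics/rc.png

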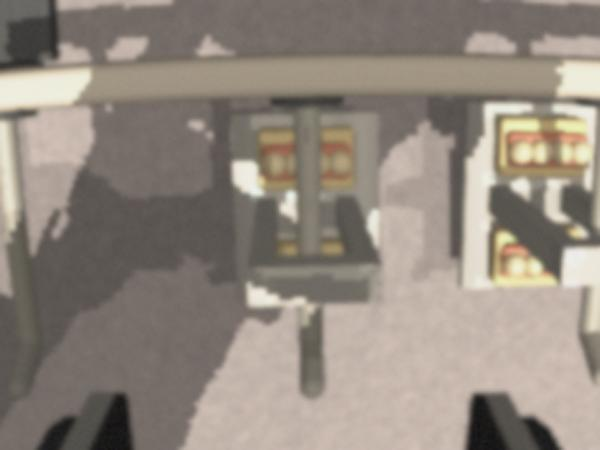

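Request:
{"api": "step_arm", "payload": {"targets": "2 4 30 0; 2 4 65 0; 2 4 92 0; 2 4 104 0; 2 4 109 0; 2 4 109 0; 2 4 109 0"}}

```text
t: 15.25
tcp_pos: [0.5539, -0.2317, 0.0906]
tool_rot: [1.0, -0.025, 0.001, 0.001]
force: [0.6, 0.2, 0.2]
finger_gap: 0.803
gripper_force: 0.0
```

Request:
{"api": "step_arm", "payload": {"targets": "0 0 0 0; 0 0 0 0; 0 0 0 0; 0 0 0 0; 0 0 0 0; 0 0 0 0; 0 0 0 0", "gripper": 0.8}}

```text
t: 15.95
tcp_pos: [0.5537, -0.2316, 0.0906]
tool_rot: [1.0, -0.026, 0.001, 0.001]
force: [-0.1, 1.0, 6.0]
finger_gap: 0.461
gripper_force: 60.0
```

Request:
{"api": "step_arm", "payload": {"targets": "0 0 -8 0; 0 0 -18 0; 0 0 -26 0; 0 0 -26 0; -15 0 -27 0; -40 0 -27 0; -70 0 -27 0; -100 0 -27 0; -115 0 -35 0; -115 0 -70 0; -115 0 -90 0; -115 0 -90 0"}}

```text
t: 17.15
tcp_pos: [0.4406, -0.2273, 0.1826]
tool_rot: [1.0, -0.026, 0.004, 0.003]
force: [1.2, -1.1, -2.8]
finger_gap: 0.457
gripper_force: 61.8
```

Request:
{"api": "step_arm", "payload": {"targets": "-2 -15 0 0; -4 -50 0 -2; -6 -95 0 -4; -8 -140 0 -6; -10 -185 0 -8; -11 -230 0 -8.9; -11 -275 20 -8.9; -11 -310 45 -8.9; -11 -335 65 -8.9; -11 -343 76 -8.9; -11 -343 76 -8.9; -11 -343 76 -8.9"}}

```text
t: 18.35
tcp_pos: [0.4443, 0.1175, 0.103]
tool_rot: [0.999, 0.052, -0.001, 0.0]
force: [-0.1, 0.2, -2.6]
finger_gap: 0.459
gripper_force: 61.9
```

```bash
cat > ins.py <<'E'
from look import *
k=int(__import__("sys").argv[1])
s=manip.sense();T=tool_T(s);im=manip.snapshot("wrist");cv2.imwrite("pics/i%d.png"%k,im[:,:,::-1])
print(s["t"],s["tcp_pos"],np.arctan2(T[1,0],T[0,0]),s["force"].round(1),s["finger_gap"])
L=np.array([-.1028,.9947]);F=np.array([.9947,.1028])
pts={}
for d in screws([.5436,.1665],.103,T,im):pts[d[0],d[1]]=np.array(d[4:6]);print(*d)
# held base front edge: strongest vertical-gradient corners around predicted place
home=np.array([.5307,.2855])-L*.08*(4-k)
e=s["tcp_pos"][:2]-home
print("fwd to home mm",-e@F*1000,"left(+y) error mm",e@L*1000,"yaw err deg",np.degrees(np.arctan2(T[1,0],T[0,0])-.104))
x=[pts[j,-.0145] for j in(k-1,k) if (j,-.0145) in pts]
print("from screws: left err",[((s["tcp_pos"][:2]-q)@L*1000).round(1) for q in x], [((s["tcp_pos"][:2]-q)@F*1000).round(1) for q in x])
for n in ("carrier1",):
    for d in manip.masks_of("wrist",n):
        if abs(d["position"][0]-320)<40:
            y,xx=np.nonzero(d["pixels"]);print("held",d["p"],xx.min(),xx.max(),y.min(),y.max())
            for r in(165,170,175):
                c=np.nonzero(d["pixels"][r])[0]
                if len(c):
                    print(r,[((np.linalg.inv(T)@np.r_[unproj("wrist",(u,r),s["tcp_pos"][2]-.057,T),1])[:3]*1000).round(1) for u in(c.min(),c.max())])
E
python3 ins.py 2
```

```text
18.35 [0.44426333 0.11747877 0.1030017 ] 0.10437716128197086 [-0.1  0.2 -2.6] 0.45936000193831644
0 -0.0145 481.3 96.1 0.5446 0.0054 107 71
0 0.0325 482.1 38.8 0.5894 0.0101 104 66
1 -0.0145 379.9 87.5 0.5361 0.0854 52 89
1 0.0325 380.3 25.1 0.5814 0.09 71 78
2 -0.0145 264.9 87.3 0.5277 0.165 67 88
2 0.0325 265.1 24.9 0.5728 0.1696 88 85
3 -0.0145 162.6 95.1 0.5197 0.2446 107 72
3 0.0325 161.8 37.2 0.5647 0.2494 98 65
4 -0.0145 86.2 106.7 0.5115 0.3248 118 49
4 0.0325 84.9 55.4 0.5562 0.3292 122 47
fwd to home mm 103.2511401427336 left(+y) error mm 1.7543163740431147 yaw err deg 0.021609749652674107
from screws: left err [np.float64(41.3), np.float64(-38.7)] [np.float64(-88.1), np.float64(-87.9)]
held 0.67 274 365 157 305
165 [array([ 36. , -30.2,  56.9]), array([36. , 28.1, 57. ])]
170 [array([ 32.6, -30.3,  57. ]), array([32.6, 28.3, 57. ])]
175 [array([ 29.1, -30.4,  57. ]), array([29.2, 28.4, 57. ])]
held 0.47 79 491 0 223
165 [array([  40.2, -175.4,   56.9]), array([ 37.8, 110.2,  57. ])]
170 [array([  36.1, -175.1,   56.9]), array([ 34.1, 109.9,  57. ])]
175 [array([  32. , -174.9,   56.9]), array([ 30.4, 109.5,  57. ])]
```

Request:
{"api": "step_arm", "payload": {"targets": "0 2.2 10 0; 0 2.2 20 0; 0 2.2 25 0; 0 2.2 26 0; 0 2.2 26 0; 5 2.2 26 0; 12 2.2 26 0; 20 2.2 26 0; 28 2.2 26 0; 36 2.2 26 0; 42 2.2 26 0; 42 2.2 26 0"}}

```text
t: 19.65
tcp_pos: [0.4883, 0.12, 0.0774]
tool_rot: [0.999, 0.052, 0.001, 0.0]
force: [-0.7, -1.1, -2.7]
finger_gap: 0.459
gripper_force: 62.0
```

Request:
{"api": "step_arm", "payload": {"targets": "8 0 0 0; 18 0 0 0; 28 0 0 0; 38 0 0 0; 46 0 0 0; 51 0 0 0; 54 0 0 0; 56 0 0 0; 58 0 0 0; 59 0 0 0; 59 0 0 0"}}

```text
t: 20.75
tcp_pos: [0.5453, 0.1261, 0.0773]
tool_rot: [0.999, 0.052, -0.0, -0.0]
force: [0.3, 0.1, -3.5]
finger_gap: 0.461
gripper_force: 62.0
```

Request:
{"api": "step_arm", "payload": {"targets": "1 0 0 0; 2 0 0 0; 3 0 0 0; 4 0 0 0; 5 0 0 0; 5 0 0 0; 5 0 0 0"}}

```text
t: 21.45
tcp_pos: [0.5478, 0.1265, 0.0769]
tool_rot: [0.999, 0.052, -0.003, -0.0]
force: [-4.5, -1.0, 0.2]
finger_gap: 0.457
gripper_force: 62.2
```

Request:
{"api": "step_arm", "payload": {"targets": "1 0 1 0; 1 0 2 0; 1 0 2 0; 1 0 2 0"}}

```text
t: 21.85
tcp_pos: [0.5478, 0.1265, 0.0764]
tool_rot: [0.999, 0.052, -0.004, 0.0]
force: [-9.9, -1.2, 10.9]
finger_gap: 0.457
gripper_force: 63.8
```

Request:
{"api": "step_arm", "payload": {"targets": "0 0 0 0; 0 0 0 0; 0 0 0 0; 0 0 0 0; 0 0 -15 0; 0 0 -45 0; 0 0 -85 0; 0 0 -120 0; 0 0 -120 0; 0 0 -120 0", "gripper": 0.3}}

```text
t: 22.85
tcp_pos: [0.5519, 0.1268, 0.1961]
tool_rot: [0.999, 0.052, 0.001, 0.0]
force: [-0.7, -0.4, -0.1]
finger_gap: 0.7
gripper_force: 0.0
```

```bash
cat > chk.py <<'E'
from look import *
s=manip.sense();T=tool_T(s);im=manip.snapshot("wrist");cv2.imwrite("pics/chk.png",im[:,:,::-1])
print(s["t"],s["tcp_pos"],np.degrees(np.arctan2(T[1,0],T[0,0])),s["force"].round(1),s["finger_gap"])
L=np.array([-.1028,.9947]);F=np.array([.9947,.1028]);P4=np.array([.5307,.2868])
for d in manip.mark_of("wrist","carrier1"):
    q=unproj("wrist",d["position"],.01,T);e=q[:2]-P4;print(round(d["p"],2),np.round(d["position"]),q.round(4)[:2],"pocket",round(4+e@L/.08,2),"fwd mm",round(e@F*1000,1))
E
python3 chk.py
```

```text
22.85 [0.55190735 0.12679614 0.19606605] 5.971681247384722 [-0.7 -0.4 -0.1] 0.6998752643957453
0.86 [184. 177.] [0.5317 0.284 ] pocket 3.96 fwd mm 0.7
0.82 [320. 178.] [0.5454 0.1257] pocket 1.98 fwd mm -1.9
0.7 [603. 207.] [ 0.5551 -0.3321] pocket -3.73 fwd mm -39.3
0.63 [513. 343.] [ 0.2897 -0.243 ] pocket -2.28 fwd mm -294.2
0.6 [613. 111.] [ 0.7059 -0.3011] pocket -3.53 fwd mm 113.8
0.56 [602. 276.] [ 0.4257 -0.4145] pocket -4.58 fwd mm -176.6
0.28 [317. 193.] [0.528  0.1271] pocket 2.02 fwd mm -19.2
```

Request:
{"api": "step_arm", "payload": {"targets": "-2 20 -5 0; -6 60 -10 0; -11 105 -10 2; -16 150 -10 4; -21 195 -10 6; -26 240 -10 8; -30 285 -10 9; -35 330 -10 9; -40 375 -10 9; -44 415 -8 9; -48 440 -5 9; -48 447 -5 9", "gripper": 0.2}}

```text
t: 24.15
tcp_pos: [0.5487, -0.3255, 0.1975]
tool_rot: [1.0, -0.028, -0.002, -0.001]
force: [0.3, 0.6, -0.2]
finger_gap: 0.798
gripper_force: 0.0
```

Request:
{"api": "step_arm", "payload": {"targets": "0 0 0 0; 0 0 0 0"}}

```text
t: 24.35
tcp_pos: [0.5496, -0.3211, 0.1993]
tool_rot: [1.0, -0.026, -0.001, -0.001]
force: [-0.4, 0.0, 0.4]
finger_gap: 0.801
gripper_force: 0.0
```

```bash
python3 rack.py
```

```text
24.35 [ 0.54962351 -0.32108367  0.19927266] -2.9933826939138974
hook1
0.96 [439.6 197. ] [ 0.5484 -0.4188  0.113 ]
0.94 [322.2 199.9] [ 0.551  -0.3225  0.113 ]
0.86 [117.1 203.1] [ 0.557  -0.1344  0.113 ]
0.59 [205.9 201. ] [ 0.5548 -0.2275  0.113 ]
carrier1
0.8 [310.2  28.2] [ 0.7024 -0.3188  0.025 ]
0.79 [ 40.3 196.7] [0.5464 0.1025 0.025 ]
0.78 [413.8 258.9] [ 0.44   -0.4289  0.025 ]
0.72 [285.5 346.3] [ 0.3042 -0.2593  0.025 ]
0.65 [323.  168.2] [ 0.5561 -0.3243  0.025 ]
0.88 [278. 338.] 257 310 331 347 [179. 109.  42.]
0.63 [ 30. 204.] 0 50 171 221 [150. 137. 114.]
0.63 [310.  28.] 266 352 0 65 [185.  99.  80.]
0.62 [326. 170.] 290 352 131 208 [135. 126. 113.]
0.61 [426. 253.] 378 447 225 285 [172.  99.  77.]
```

View pics/rc.png

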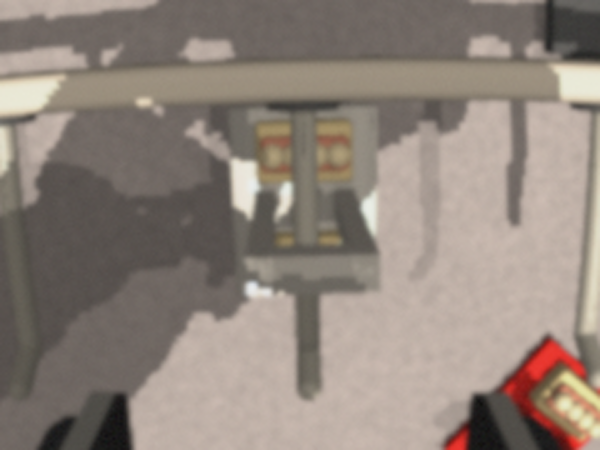

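Request:
{"api": "step_arm", "payload": {"targets": "3 2 30 0; 3 2 65 0; 3 2 93 0; 3 2 105 0; 3 2 110 0; 3 2 110 0; 3 2 110 0"}}

```text
t: 25.25
tcp_pos: [0.5539, -0.3256, 0.0918]
tool_rot: [1.0, -0.026, 0.001, 0.001]
force: [0.2, 0.1, 0.9]
finger_gap: 0.799
gripper_force: 0.0
```

Request:
{"api": "step_arm", "payload": {"targets": "0 0 0 0; 0 0 0 0; 0 0 0 0; 0 0 0 0; 0 0 0 0; 0 0 0 0; 0 0 0 0", "gripper": 0.8}}

```text
t: 25.95
tcp_pos: [0.5538, -0.3259, 0.0919]
tool_rot: [1.0, -0.027, 0.001, 0.001]
force: [-1.6, -0.7, 6.1]
finger_gap: 0.458
gripper_force: 60.5
```

Request:
{"api": "step_arm", "payload": {"targets": "0 0 -8 0; 0 0 -18 0; 0 0 -26 0; 0 0 -26 0; -15 0 -27 0; -40 0 -27 0; -70 0 -27 0; -100 0 -30 0; -115 0 -45 0; -115 0 -75 0; -115 0 -100 0; -115 0 -100 0"}}

```text
t: 27.15
tcp_pos: [0.4398, -0.3209, 0.1935]
tool_rot: [1.0, -0.027, 0.003, 0.003]
force: [0.9, -0.4, -3.2]
finger_gap: 0.457
gripper_force: 61.4
```

Request:
{"api": "step_arm", "payload": {"targets": "-1 -15 0 0; -2 -50 0 -2; -3 -95 0 -4; -4 -140 0 -6; -5 -185 0 -8; -5 -230 0 -9; -5 -275 20 -9; -5 -315 45 -9; -5 -345 70 -9; -5 -356 86 -9; -5 -357 89 -9; -5 -357 89 -9"}}

```text
t: 28.35
tcp_pos: [0.4505, 0.0385, 0.1002]
tool_rot: [0.999, 0.053, -0.002, -0.0]
force: [-0.2, 0.0, -3.0]
finger_gap: 0.462
gripper_force: 61.9
```

Request:
{"api": "step_arm", "payload": {"targets": "0 0 0 0; 0 0 0 0"}}

```text
t: 28.55
tcp_pos: [0.4526, 0.037, 0.102]
tool_rot: [0.999, 0.051, 0.001, 0.0]
force: [0.0, 0.1, -3.8]
finger_gap: 0.455
gripper_force: 61.9
```

```bash
python3 ins.py 1
```

```text
28.55 [0.45261146 0.03699685 0.10197017] 0.10263818598291236 [ 0.   0.1 -3.8] 0.45518940547572667
0 -0.0145 378.7 87.7 0.5444 0.0058 53 96
0 0.0325 379.0 25.1 0.5896 0.0103 69 83
1 -0.0145 263.4 88.1 0.5357 0.0853 74 71
1 0.0325 263.4 25.0 0.5812 0.09 76 83
2 -0.0145 160.8 95.8 0.5279 0.1652 107 72
2 0.0325 159.9 37.9 0.5728 0.17 99 69
3 -0.0145 84.9 107.8 0.5196 0.245 124 50
3 0.0325 83.3 56.4 0.5644 0.2498 124 48
4 -0.0145 32.4 119.2 0.5112 0.3251 111 28
4 0.0325 30.3 74.1 0.5562 0.3295 110 31
fwd to home mm 103.22079602373918 left(+y) error mm 0.840445691754484 yaw err deg -0.07802619566087833
from screws: left err [np.float64(40.5), np.float64(-39.5)] [np.float64(-88.1), np.float64(-87.6)]
held 0.96 272 365 154 300
165 [array([ 36. , -31.5,  57. ]), array([36. , 26.2, 57.1])]
170 [array([ 32.6, -31.7,  57. ]), array([32.6, 26.3, 57.1])]
175 [array([ 29.1, -31.8,  57. ]), array([29.1, 26.4, 57.1])]
```

```bash
python3 - <<'E'
import cv2,numpy as np
for f in("i2","i1"):
    g=cv2.imread(f"pics/{f}.png",0).astype(int)
    for r in(162,168,174):print(f,r,g[r,268:284].tolist(),g[r,356:372].tolist())
    print(g[150:164,300].tolist(),g[150:164,340].tolist())
a=cv2.imread("pics/i2.png")[10:300,230:410];b=cv2.imread("pics/i1.png")[10:300,230:410]
cv2.imwrite("pics/cmp.png",cv2.resize(np.hstack([a,b]),None,fx=2,fy=2,interpolation=2))
E
```

```text
i2 162 [48, 49, 50, 48, 48, 56, 78, 108, 129, 134, 136, 136, 138, 139, 137, 139] [145, 145, 142, 140, 138, 138, 138, 130, 106, 78, 65, 63, 64, 62, 61, 62]
i2 168 [50, 50, 48, 47, 49, 53, 78, 110, 131, 138, 141, 140, 142, 142, 141, 141] [146, 144, 141, 142, 139, 140, 138, 128, 107, 78, 63, 63, 63, 61, 62, 61]
i2 174 [53, 49, 48, 47, 49, 49, 66, 96, 122, 135, 138, 140, 141, 142, 140, 138] [145, 144, 144, 140, 140, 140, 134, 119, 95, 73, 63, 62, 62, 62, 62, 62]
[53, 51, 48, 49, 48, 47, 52, 64, 85, 106, 125, 134, 140, 142] [61, 53, 51, 49, 50, 51, 56, 74, 91, 111, 126, 134, 136, 138]
i1 162 [52, 51, 60, 81, 107, 128, 137, 140, 140, 141, 141, 142, 142, 142, 145, 143] [141, 141, 140, 133, 117, 87, 68, 65, 63, 66, 64, 64, 64, 64, 65, 65]
i1 168 [49, 50, 54, 69, 94, 122, 137, 140, 139, 141, 141, 141, 142, 142, 144, 141] [142, 141, 140, 134, 116, 85, 68, 64, 63, 64, 64, 65, 65, 64, 63, 63]
i1 174 [49, 51, 51, 66, 94, 120, 135, 138, 140, 139, 142, 141, 142, 143, 143, 141] [142, 140, 139, 135, 116, 88, 66, 65, 63, 64, 62, 65, 64, 66, 64, 64]
[51, 50, 50, 54, 64, 82, 102, 124, 138, 142, 144, 145, 140, 131] [49, 49, 54, 62, 80, 101, 119, 133, 138, 139, 139, 138, 131, 117]
```

View pics/cmp.png

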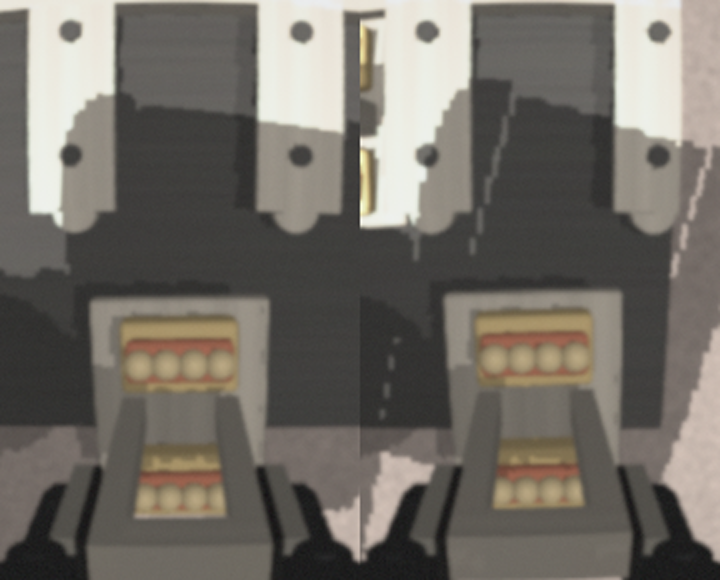

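Request:
{"api": "step_arm", "payload": {"targets": "0 3 10 0; 0 3 18 0; 0 3 22 0; 0 3 23 0; 0 3 23 0; 5 3 23 0; 12 3 23 0; 20 3 23 0; 28 3 23 0; 36 3 23 0; 42 3 23 0; 42 3 23 0"}}

```text
t: 29.85
tcp_pos: [0.4957, 0.0392, 0.0784]
tool_rot: [0.999, 0.052, 0.001, 0.0]
force: [-0.2, 0.2, -3.2]
finger_gap: 0.457
gripper_force: 61.9
```

Request:
{"api": "step_arm", "payload": {"targets": "8 0 0 0; 16 0 0 0; 24 0 0 0; 32 0 0 0; 32 0 0 0"}}

```text
t: 30.35
tcp_pos: [0.5281, 0.0424, 0.0785]
tool_rot: [0.999, 0.052, 0.001, 0.0]
force: [-0.9, 0.7, -3.4]
finger_gap: 0.456
gripper_force: 61.9
```

Request:
{"api": "step_arm", "payload": {"targets": "7 0 0 0; 14 0 0 0; 20 0 0 0; 23 0 0 0; 25 0 0 0; 27 0 0 0; 28 0 0 0; 29 0 0 0; 30 0 0 0; 30 0 0 0; 30 0 0 0"}}

```text
t: 31.45
tcp_pos: [0.5541, 0.0458, 0.078]
tool_rot: [0.999, 0.052, -0.002, -0.0]
force: [-4.6, -0.6, -1.3]
finger_gap: 0.456
gripper_force: 62.1
```

Request:
{"api": "step_arm", "payload": {"targets": "1 0 1 0; 1 0 2 0; 1 0 2 0; 1 0 2 0"}}

```text
t: 31.85
tcp_pos: [0.5541, 0.0459, 0.0778]
tool_rot: [0.999, 0.052, -0.002, -0.0]
force: [-9.6, -0.5, 12.7]
finger_gap: 0.456
gripper_force: 63.5
```

Request:
{"api": "step_arm", "payload": {"targets": "0 0 0 0; 0 0 0 0; 0 0 0 0; 0 0 0 0; 0 0 -15 0; 0 0 -45 0; 0 0 -85 0; 0 0 -120 0; 0 0 -120 0; 0 0 -120 0", "gripper": 0.3}}

```text
t: 32.85
tcp_pos: [0.5573, 0.0458, 0.197]
tool_rot: [0.999, 0.052, 0.001, 0.0]
force: [0.6, -0.1, -0.6]
finger_gap: 0.703
gripper_force: 0.0
```

```bash
python3 chk.py; python3 - <<'E'
from look import *
T=tool_T(manip.sense())
for n in("wrist","top","side"):
    manip.snapshot(n)
    for q,z in(("lamp_bar",.148),("lamp_pivot",.05),("carrier1",.01)):
        print(n,q,[(round(d["p"],2),np.round(d["position"]).tolist(),unproj(n,d["position"],z,T).round(3).tolist()) for d in manip.mark_of(n,q)][:5])
E
```

```text
32.85 [0.55734683 0.04575593 0.19704133] 5.969735631597171 [ 0.6 -0.1 -0.6] 0.7028951563439484
0.98 [581. 276.] [ 0.4314 -0.4262] pocket -4.74 fwd mm -172.1
0.79 [127. 176.] [0.5316 0.2873] pocket 4.01 fwd mm 0.9
0.71 [315. 173.] [0.5557 0.0511] pocket 1.04 fwd mm 0.7
0.63 [582. 102.] [ 0.704  -0.3019] pocket -3.54 fwd mm 111.9
0.6 [250. 174.] [0.5483 0.1234] pocket 1.95 fwd mm 0.7
wrist lamp_bar [(0.83, [142.0, 56.0], [0.658, 0.176, 0.148])]
wrist lamp_pivot [(0.76, [194.0, 83.0], [0.642, 0.176, 0.05])]
wrist carrier1 [(0.98, [249.0, 174.0], [0.545, 0.124, 0.01]), (0.86, [582.0, 276.0], [0.431, -0.426, 0.01]), (0.84, [587.0, 100.0], [0.707, -0.31, 0.01]), (0.74, [316.0, 171.0], [0.557, 0.05, 0.01]), (0.59, [127.0, 173.0], [0.534, 0.286, 0.01])]
top lamp_bar [(0.67, [274.0, 152.0], [0.654, 0.168, 0.148]), (0.37, [361.0, 184.0], [0.548, -0.121, 0.148])]
top lamp_pivot [(0.92, [271.0, 161.0], [0.64, 0.19, 0.05]), (0.22, [362.0, 186.0], [0.554, -0.133, 0.05]), (0.18, [380.0, 132.0], [0.749, -0.195, 0.05])]
top carrier1 [(0.97, [398.0, 265.0], [0.28, -0.26, 0.01]), (0.87, [451.0, 221.0], [0.438, -0.45, 0.01]), (0.68, [314.0, 188.0], [0.55, 0.037, 0.01]), (0.61, [412.0, 149.0], [0.695, -0.316, 0.01]), (0.6, [244.0, 196.0], [0.519, 0.288, 0.01])]
side lamp_bar [(0.91, [263.0, 210.0], [0.652, 0.181, 0.148]), (0.51, [257.0, 214.0], [0.657, 0.2, 0.148])]
side lamp_pivot [(0.87, [270.0, 241.0], [0.647, 0.168, 0.05])]
side carrier1 [(0.87, [446.0, 200.0], [0.275, -0.259, 0.01]), (0.82, [292.0, 290.0], [0.537, 0.278, 0.01]), (0.81, [410.0, 174.0], [0.416, -0.393, 0.01]), (0.73, [324.0, 233.0], [0.556, 0.034, 0.01]), (0.66, [314.0, 250.0], [0.552, 0.114, 0.01])]
```

Request:
{"api": "step_arm", "payload": {"targets": "5 -5 -20 0; 20 -25 -50 0; 50 -60 -75 0; 80 -100 -75 0; 95 -116 -75 0; 95 -116 -75 0; 95 -116 -75 0; 95 -116 -75 0"}}

```text
t: 34.35
tcp_pos: [0.6383, 0.1701, 0.2709]
tool_rot: [0.999, 0.052, -0.001, 0.0]
force: [-0.1, -0.5, -0.8]
finger_gap: 0.698
gripper_force: 0.0
```

```bash
python3 - <<'E'
from look import *
s=manip.sense();T=tool_T(s);im=manip.snapshot("wrist");cv2.imwrite("pics/l1.png",im[:,:,::-1])
print(s["tcp_pos"],np.degrees(np.arctan2(T[1,0],T[0,0])))
for q,z in(("lamp_bar",.148),("lamp_pivot",.05)):
    print(q,[(round(d["p"],2),np.round(d["position"]).tolist(),unproj("wrist",d["position"],z,T).round(4).tolist()) for d in manip.mark_of("wrist",q)])
for d in manip.masks_of("wrist","lamp_bar")[:2]:
    y,x=np.nonzero(d["pixels"]);print(d["p"],x.min(),x.max(),y.min(),y.max(),len(x),cv2.minAreaRect(np.c_[x,y].astype(np.float32)))
for d in screws([.5436,.1667],.103,T,im):print(*d)
E
```

```text
[0.63829029 0.17011416 0.27090317] 5.925153380173811
lamp_bar [(0.94, [320.0, 168.0], [0.6574, 0.1722, 0.148])]
lamp_pivot [(0.79, [317.0, 161.0], [0.6429, 0.1742, 0.05])]
0.7 253 382 142 188 1989 ((317.8368835449219, 164.306884765625), (133.65673828125, 16.869848251342773), 15.767182350158691)
0.47 486 639 144 289 4551 ((558.2855224609375, 228.34490966796875), (162.99188232421875, 132.86228942871094), 15.018362045288086)
0 -0.0145 427.5 238.5 0.5445 0.004 117 4
0 0.0325 430.6 209.5 0.5888 0.0099 105 17
1 -0.0145 372.7 239.7 0.5363 0.0851 122 3
1 0.0325 374.4 209.1 0.5816 0.0904 71 23
2 -0.0145 315.1 240.5 0.5274 0.1649 63 19
2 0.0325 315.0 210.0 0.5724 0.1695 68 21
3 -0.0145 258.1 239.8 0.5193 0.2444 172 8
3 0.0325 255.4 209.7 0.5641 0.2495 112 21
4 -0.0145 197.0 234.5 0.5157 0.3362 99 4
4 0.0325 200.8 209.2 0.556 0.3285 110 19
```

View pics/l1.png

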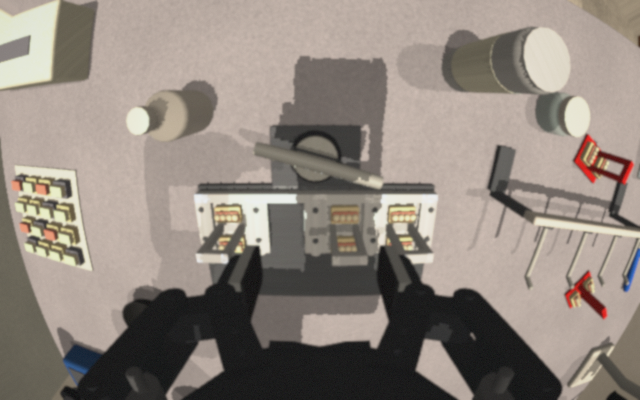

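```bash
cat > lamp.py <<'E'
from look import *
A=.103
def bar(piv,psi,t,u=0.):
    c,sn=np.cos(A+psi),np.sin(A+psi);v=np.array([-.1*np.sin(t),u,.1*np.cos(t)])
    return np.array([c*v[0]-sn*v[1]+piv[0],sn*v[0]+c*v[1]+piv[1],v[2]+.05])
PIV=np.array([.643,.1768])
def fit(ends,mid,T,n="wrist"):
    # ends: left(+y) and right(-y) bar end pixels
    def f(p):
        e=np.r_[proj(n,bar(PIV,p[0],p[1],.058),T)[0]-ends[0],proj(n,bar(PIV,p[0],p[1],-.058),T)[0]-ends[1]]
        return np.r_[e,(p[2])*1] if 0 else e
    r=least_squares(f,[-.25,-.1]);return r.x,r.fun
E
python3 - <<'E'
from lamp import *
s=manip.sense();T=tool_T(s)
p,r=fit([np.array([256,149.]),np.array([382,183.])],None,T);print(p,np.degrees(p),r.round(1));b=bar(PIV,*p);print(b)
for d in (.004,-.004):
    import lamp;lamp.PIV=PIV+[d,0];print(lamp.fit([np.array([256,149.]),np.array([382,183.])],None,T)[0])
print(proj("wrist",[[.643,.1768,.05]],T))
E
```

```text
[-0.27631513 -0.17160174] [-15.83169067  -9.8320557 ] [-1.4 -0.8 -1.8 -0.1]
[0.65982025 0.17385525 0.14853125]
[-0.27680052 -0.13303459]
[-0.27454976 -0.21012982]
[[314.56354206 161.29817858]]
```

Request:
{"api": "step_arm", "payload": {"targets": "3 0 5 -8; 6 0 10 -16; 10 0 15 -24; 13 -1 20 -32; 16 -1 25 -40; 19 -1 30 -48; 22 -2 35 -56; 22 -2 35 -64; 22 -2 35 -71; 22 -2 35 -74.2; 22 -2 35 -74.2; 22 -2 35 -74.2", "gripper": 0.45}}

```text
t: 35.75
tcp_pos: [0.6608, 0.1749, 0.2365]
tool_rot: [0.766, 0.643, 0.0, 0.0]
force: [0.6, 0.4, -0.9]
finger_gap: 0.551
gripper_force: 0.0
```

```bash
python3 - <<'E'
from lamp import *
s=manip.sense();T=tool_T(s);im=manip.snapshot("wrist");cv2.imwrite("pics/l2.png",im[:,:,::-1])
print(s["q"].round(3),s["tcp_pos"],np.degrees(np.arctan2(T[1,0],T[0,0])))
for d in manip.mark_of("wrist","lamp_bar"):print(d["p"],d["position"],unproj("wrist",d["position"],.1485,T))
for d in manip.masks_of("wrist","lamp_bar")[:3]:
    y,x=np.nonzero(d["pixels"]);print(d["p"],len(x),cv2.minAreaRect(np.c_[x,y].astype(np.float32)))
    for r in range(y.min(),y.max(),12):
        c=x[y==r]
        if len(c):print(r,c.min(),c.max(),[((np.linalg.inv(T)@np.r_[unproj("wrist",(u,r),.1485,T),1])[:2]*1000).round(1) for u in((c.min()+c.max())/2,)])
print(move(s,bar(PIV,-.276,-.171)-[0,0,.009],np.radians(-9.9)))
E
```

```text
[ 0.096  0.604  1.267 -0.     1.27   0.269] [0.66075078 0.17487497 0.23646046] 80.06053415075604
0.8 [318.7, 205.8] [0.6593269  0.17240133 0.1485    ]
0.88 3813 ((311.5, 195.5), (149.0, 29.0), 90.0)
121 302 308 [array([ 63.8, -11.1])]
133 298 326 [array([54.8, -6. ])]
145 298 326 [array([45.7, -6. ])]
157 297 326 [array([36.5, -6.4])]
169 297 326 [array([27.1, -6.5])]
181 297 326 [array([17.6, -6.5])]
193 298 326 [array([ 7.9, -6.2])]
205 299 326 [array([-2. , -5.9])]
217 300 326 [array([-12.2,  -5.6])]
229 300 326 [array([-22.8,  -5.6])]
241 304 326 [array([-33.7,  -4. ])]
253 309 326 [array([-45.,  -2.])]
265 313 326 [array([-56.8,  -0.3])]
(array([-1.2, -0.8, 96.9]), np.float64(-0.0))
```

Request:
{"api": "step_arm", "payload": {"targets": "-1 -1 30 0; -1 -1 60 0; -1 -1 80 0; -1 -1 92 0; -1 -1 97 0; -1 -1 97 0; -1 -1 97 0"}}

```text
t: 36.6
tcp_pos: [0.6606, 0.1746, 0.1405]
tool_rot: [0.765, 0.644, 0.001, 0.001]
force: [0.4, -0.1, -0.7]
finger_gap: 0.55
gripper_force: 0.0
```

Request:
{"api": "step_arm", "payload": {"targets": "0 0 0 0; 0 0 0 0; 0 0 0 0; 0 0 0 0; 0 0 0 0; 0 0 0 0; 0 0 0 0; 0 0 0 0", "gripper": 1.0, "squeeze": 30}}

```text
t: 37.4
tcp_pos: [0.6604, 0.1746, 0.1403]
tool_rot: [0.765, 0.644, 0.001, 0.001]
force: [-0.3, 0.0, 5.8]
finger_gap: 0.125
gripper_force: 30.0
```

```bash
python3 - <<'E'
from lamp import *
s=manip.sense();T=tool_T(s)
print(s["tcp_pos"],s["force"],np.degrees(np.arctan2(T[1,0],T[0,0])))
# implied tilt from horizontal tcp
e=s["tcp_pos"][:2]-PIV;print("horizontal offset",e,"tilt,z",-np.arcsin(np.hypot(*e)/.1))
p0=(-.276,-.171)
for f in np.linspace(0.1,1,10):
    psi=p0[0]*(1-f);t=p0[1]+(np.pi/6-p0[1])*f
    g=s["tcp_pos"]+bar(PIV,psi,t)-bar(PIV,*p0)
    d=T[:3,:3].T@(g-s["tcp_pos"])*1000;print(d.round(1),round(-np.degrees(psi-p0[0]),1))
E
```

```text
[0.66037156 0.1745505  0.14033999] [-0.28934469  0.02785731  5.80987471] 80.16710487694301
horizontal offset [ 0.01737156 -0.0022495 ] tilt,z -0.17607438430695332
[ 0.3 -6.9 -1. ] -1.6
[  0.2 -13.8  -1.4] -3.2
[ -0.3 -20.7  -1.4] -4.7
[ -1.1 -27.6  -0.9] -6.3
[ -2.4 -34.4   0. ] -7.9
[ -4.  -41.    1.5] -9.5
[ -5.9 -47.5   3.4] -11.1
[ -8.1 -53.7   5.7] -12.7
[-10.7 -59.6   8.6] -14.2
[-13.5 -65.2  11.8] -15.8
```

Request:
{"api": "step_arm", "payload": {"targets": "0 -3.5 -0.5 -0.8; 0.3 -7 -1 -1.6; 0.3 -10.3 -1.2 -2.4; 0.2 -13.8 -1.4 -3.2; 0 -17 -1.4 -4; -0.3 -20.7 -1.4 -4.7; -0.7 -24 -1.2 -5.5; -1.1 -27.6 -0.9 -6.3; -1.1 -27.6 -0.9 -6.3"}}

```text
t: 38.3
tcp_pos: [0.6358, 0.1781, 0.1427]
tool_rot: [0.729, 0.685, 0.004, 0.003]
force: [3.2, -0.9, 8.0]
finger_gap: 0.124
gripper_force: 30.5
```

Request:
{"api": "step_arm", "payload": {"targets": "-0.3 -3.5 0.4 -0.8; -0.6 -6.9 0.9 -1.6; -1 -10.2 1.6 -2.4; -1.4 -13.6 2.4 -3.2; -2 -17 3.3 -4; -2.6 -20.3 4.3 -4.8; -3.3 -23.5 5.4 -5.6; -4.1 -26.7 6.6 -6.4; -5 -29.8 8 -7.1; -6 -32.9 9.5 -7.9; -8.2 -38.7 12.7 -9.5; -8.2 -38.7 12.7 -9.5"}}

```text
t: 39.5
tcp_pos: [0.5917, 0.1725, 0.1267]
tool_rot: [0.669, 0.743, -0.001, -0.001]
force: [2.5, 2.7, 0.9]
finger_gap: 0.122
gripper_force: 30.6
```

```bash
cat > lm.py <<'E'
from lamp import *
s=manip.sense();T=tool_T(s);im=manip.snapshot("wrist");cv2.imwrite("pics/l3.png",im[:,:,::-1])
print(s["t"],s["tcp_pos"],s["force"].round(1),s["finger_gap"],"yaw",np.degrees(np.arctan2(T[1,0],T[0,0])),"want",90+np.degrees(A))
R2=np.array([[np.cos(A),np.sin(A)],[-np.sin(A),np.cos(A)]]);e=R2@(s["tcp_pos"][:2]-PIV)
print("station offset of tcp",e,"want -.05,0; tilt",np.degrees(np.arcsin(-e[0]/.1)))
for n in("top","side"):
    manip.snapshot(n)
    for d in manip.mark_of(n,"lamp_bar")[:2]:print(n,round(d["p"],2),d["position"],"expect",proj(n,bar(PIV,0,np.pi/6)).round(1))
E
python3 lm.py
```

```text
39.5 [0.59165929 0.17245083 0.12673319] [2.5 2.7 0.9] 0.1219699537878015 yaw 96.02112858642167 want 95.90146528984748
station offset of tcp [-0.05151578  0.00095263] want -.05,0; tilt 31.008005694644865
top 0.68 [274.6, 172.8] expect [[273.2 170.2]]
top 0.17 [290.5, 192.4] expect [[273.2 170.2]]
side 0.82 [288.5, 216.9] expect [[286.9 216.5]]
```

Request:
{"api": "step_arm", "payload": {"targets": "0 1 -0.5 0; 0 2 -1.1 0; 0 2 -1.1 0; 0 2 -1.1 0; 0 2 -1.1 0"}}

```text
t: 40.25
tcp_pos: [0.5937, 0.1726, 0.1279]
tool_rot: [0.669, 0.743, -0.001, -0.001]
force: [-2.7, 3.1, -1.5]
finger_gap: 0.123
gripper_force: 30.3
```

```bash
python3 lm.py | head -3
```

```text
40.25 [0.59373393 0.17257538 0.12793101] [-2.7  3.1 -1.5] 0.12315935919360955 yaw 95.96905303909628 want 95.90146528984748
station offset of tcp [-0.04943934  0.00086321] want -.05,0; tilt 29.62975532665913
top 0.6 [293.3, 193.0] expect [[273.2 170.2]]
```

Request:
{"api": "step_arm", "payload": {"targets": "0 0 0 0; 0 0 0 0; 0 0 0 0; 0 0 0 0; 0 0 0 0; 0 0 -15 0; 0 0 -50 0; 0 0 -95 0; 0 0 -130 0; 0 0 -130 0; 0 0 -130 0", "gripper": 0.6}}

```text
t: 41.6
tcp_pos: [0.5955, 0.1725, 0.2597]
tool_rot: [0.669, 0.743, 0.001, 0.001]
force: [-0.0, -0.1, -0.6]
finger_gap: 0.402
gripper_force: 0.0
```

```bash
python3 - <<'E'
from lamp import *
s=manip.sense();T=tool_T(s);im=manip.snapshot("wrist");cv2.imwrite("pics/l4.png",im[:,:,::-1])
print(s["t"],s["tcp_pos"],s["force"].round(1),np.degrees(np.arctan2(T[1,0],T[0,0])))
for q,z in(("lamp_bar",.1366),("lamp_pivot",.05)):
  for d in manip.mark_of("wrist",q):print(q,d["p"],d["position"],unproj("wrist",d["position"],z,T))
print("exp",proj("wrist",[bar(PIV,0,np.pi/6,u) for u in(-.058,0,.058)]+[np.r_[PIV,.05]],T).round(1))
for d in manip.masks_of("wrist","lamp_bar")[:1]:
    y,x=np.nonzero(d["pixels"]);print(d["p"],len(x),cv2.minAreaRect(np.c_[x,y].astype(np.float32)),x.min(),x.max(),y.min(),y.max())
    for r in range(y.min(),y.max(),10):
        c=x[y==r];print(r,c.min(),c.max(),im[r,c.min()-6:c.max()+8].mean(1).astype(int).tolist())
for d in manip.mark_of("wrist","carrier1")[:6]:print(d["p"],d["position"],unproj("wrist",d["position"],.01,T)[:2].round(4))
E
```

```text
41.6 [0.5955021 0.1725179 0.2597155] [-0.  -0.1 -0.6] 95.97181254404909
lamp_bar 0.89 [319.9, 190.7] [0.5961612  0.17176995 0.1366    ]
lamp_bar 0.57 [423.0, 287.8] [0.71849443 0.07470096 0.1366    ]
lamp_pivot 0.93 [360.0, 169.8] [0.64349217 0.17596084 0.05      ]
exp [[316.7 248.1]
 [316.7 190.5]
 [316.7 125.6]
 [359.7 169.1]]
0.61 5833 ((338.4935302734375, 185.0360565185547), (56.405548095703125, 132.48435974121094), 0.6902772188186646) 310 367 119 251
119 341 356 [94, 95, 94, 92, 88, 90, 92, 92, 93, 94, 94, 89, 88, 92, 95, 96, 98, 94, 99, 101, 106, 105, 101, 95, 84, 83, 93, 100, 105]
129 311 358 [103, 111, 134, 182, 221, 226, 203, 166, 155, 162, 171, 182, 194, 195, 186, 172, 163, 153, 140, 124, 109, 104, 109, 120, 128, 133, 140, 158, 183, 197, 190, 169, 146, 133, 130, 130, 129, 130, 128, 130, 134, 138, 138, 142, 142, 144, 144, 142, 143, 142, 143, 142, 139, 128, 100, 77, 81, 93, 101, 102, 101]
139 311 358 [83, 85, 108, 163, 212, 217, 192, 168, 170, 183, 195, 207, 215, 215, 208, 199, 187, 174, 156, 139, 125, 126, 133, 153, 190, 210, 217, 221, 218, 212, 193, 163, 138, 130, 130, 133,
[... 2717 characters left out ...]
11 347 [216, 220, 223, 223, 222, 215, 190, 173, 177, 190, 197, 203, 203, 201, 194, 185, 171, 151, 125, 111, 129, 158, 177, 192, 206, 214, 218, 214, 192, 164, 149, 145, 145, 145, 144, 144, 143, 142, 142, 144, 148, 155, 165, 171, 176, 178, 182, 183, 183, 181]
239 311 335 [159, 192, 216, 212, 201, 197, 186, 174, 178, 189, 198, 202, 202, 200, 192, 182, 169, 148, 128, 118, 121, 126, 137, 157, 187, 208, 214, 207, 182, 162, 161, 167, 172, 175, 178, 178, 179, 177]
249 312 322 [194, 214, 217, 211, 210, 204, 192, 189, 194, 199, 202, 201, 198, 190, 177, 159, 138, 117, 119, 146, 165, 172, 174, 174]
0.94 [280.8, 192.1] [0.5492 0.1261]
0.74 [277.4, 66.1] [0.5312 0.2895]
0.57 [280.6, 241.5] [0.5534 0.0529]
```

Request:
{"api": "step_arm", "payload": {"targets": "0 -10 -20 8; 0 -25 -40 16; 0 -40 -60 24; 0 -55 -60 32; 0 -60 -60 40; 0 -60 -60 48; 0 -60 -60 56; 0 -60 -60 64; 0 -60 -60 72; 0 -60 -60 80; 0 -60 -60 88; 0 -60 -60 90"}}

```text
t: 43.05
tcp_pos: [0.5351, 0.1662, 0.3174]
tool_rot: [0.999, 0.05, -0.001, 0.0]
force: [-0.3, 0.9, 0.2]
finger_gap: 0.4
gripper_force: 0.0
```

Request:
{"api": "step_arm", "payload": {"targets": "0 0 0 0; 0 0 0 0"}}

```text
t: 43.25
tcp_pos: [0.5352, 0.1663, 0.3179]
tool_rot: [0.999, 0.052, -0.001, 0.0]
force: [0.7, 0.0, 0.5]
finger_gap: 0.397
gripper_force: 0.0
```

```bash
python3 chk.py; python3 - <<'E'
from lamp import *
s=manip.sense();T=tool_T(s);manip.snapshot("wrist")
for q,z in(("lamp_bar",.1366),("lamp_pivot",.05)):
  for d in manip.mark_of("wrist",q):print(q,d["p"],d["position"])
print("exp",proj("wrist",[bar(PIV,0,np.pi/6),np.r_[PIV,.05]],T).round(1))
for d in manip.masks_of("wrist","carrier1"):
    y,x=np.nonzero(d["pixels"]);print(round(d["p"],2),x.min(),x.max(),y.min(),y.max(),unproj("wrist",(np.mean([x.min(),x.max()]),y.min()),.018,T).round(4))
E
```

```text
43.25 [0.53521593 0.16626082 0.3178539 ] 6.0170765056248925 [0.7 0.  0.5] 0.39743426714400854
0.94 [348. 151.] [0.5418 0.1258] pocket 1.98 fwd mm -5.5
0.93 [582. 238.] [ 0.4327 -0.4234] pocket -4.7 fwd mm -170.5
0.77 [582. 105.] [ 0.7007 -0.3135] pocket -3.68 fwd mm 107.4
0.74 [504. 298.] [ 0.2858 -0.2472] pocket -2.32 fwd mm -298.5
0.66 [399. 148.] [0.5562 0.0492] pocket 1.01 fwd mm 0.9
0.6 [239. 148.] [0.5318 0.2875] pocket 4.01 fwd mm 1.1
lamp_bar 0.64 [318.9, 118.1]
lamp_pivot 0.91 [321.1, 77.3]
exp [[320.7 118.9]
 [320.4  77.1]]
0.88 484 531 286 334 [ 0.3223 -0.2353  0.018 ]
0.82 331 372 123 176 [0.5849 0.1259 0.018 ]
0.76 568 612 220 266 [ 0.4786 -0.4208  0.018 ]
0.72 565 622 79 125 [ 0.7582 -0.3328  0.018 ]
0.57 205 254 123 176 [0.5689 0.3022 0.018 ]
```

```bash
python3 -c "
from station import manip
print(manip.sign_off())"
```

```text
the job is handed in; nothing more can be done
None
```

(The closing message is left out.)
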